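# Pour one compartment of a divided parts tray and send the tray down the roller track

### The job

Lift the divided wooden tray by its handle and tip it toward the corner of the blue plastic mould buttons, so that all three blue buttons, and nothing else, slide out through that corner into the small white bowl; do not pick the parts with the fingers. Then set the tray down between the guides at the upper end of the sloping roller track, let go there, and make sure that it rolls down to the stop with the other parts still in their own compartments. Leave the bowl standing about where it is and do not disturb the scraper or the clay lump.

Things in the scene. Friction and masses are not known exactly. Their poses are not given: they have to be found in the camera images.
- tray: Light wooden tray for small parts, 136 mm square, walls 30 mm high, floor 4 mm thick; origin at the centre of its underside, z up. A 10 mm spine along its x axis and a 4 mm divider along its y axis make four compartments of about 60 x 58 mm: blue buttons in +x+y, brass buttons in -x+y, white spacers in -x-y, black feet in +x-y. 0.38 to 0.53 kg with its parts; starts on the table at any yaw.
- tray_handle (a point): Centre of the tray's handle, a darker wooden bar 68 mm long along the tray's x axis, 12 mm thick (y), 26 mm high, on two posts; its centre is 78 mm and its top 91 mm above the tray's underside, on its centre line. Take it from above, the fingers closing along the tray's y; there is open space beside it down to the walls' height.
- mouth_blue (a point): Lip of the blue compartment's mouth, at (52, 52, 8) mm in the tray's frame. Each outer corner is cut off and open, about 40 mm wide, above a metal ramp rising 4 mm outward at 15 degrees that holds parts in when level. Parts leave at 25 to 50 degrees of tilt toward it (hidden friction); some hang up there until the tilt is swung a little to either side. The others keep theirs to 60 degrees.
- blue_natch_1: Blue plastic mould button: flange 17 mm across and 4 mm thick with a dome, 12.5 mm high, 14 g; origin at the centre of its flange's underside. All small parts are slippery.
- blue_natch_2: Second blue button, the same.
- blue_natch_3: Third blue button, the same.
- brass_natch_1: Brass waisted button, 16 mm across, 13 mm high, 22 g; origin at the centre of its underside. To stay in its compartment.
- brass_natch_2: Second brass button, the same.
- white_spacer_1: White ceramic spacer, a short cylinder 17 mm across, 13 mm high; origin at the centre of its underside. To stay in its compartment.
- white_spacer_2: Second white spacer, the same.
- black_foot_1: Black plastic foot, a cone 18 mm across at its base, 12 mm high; origin at the centre of its underside. To stay in its compartment.
- black_foot_2: Second black foot, the same.
- bowl: Small white unglazed bowl, 104 mm across the rim, 43 mm high, inner floor about 8 mm up, loose, 0.18 kg; origin at the centre of its underside. Behind it stands the wheel head, a drum 330 mm across and 175 mm high, its axis 0.77 m ahead of the robot and 0.45 m to its right: tip the tray clear of it.
- track: Fixed aluminium gravity roller track, 420 mm long, 156 mm wide, 11 grey rollers; origin on the table under its middle, x points uphill, z up, slope 10 degrees. The roller plane is 88 mm above the table at the middle, 51 mm at the lower and 124 mm at the upper end. Side channels 144 mm apart inside (8 mm wider than the tray) stand 15 mm above the rollers, then flare outward for 10 mm more.
- track_top (a point): Point on the roller plane, on the centre line, 120 mm uphill of the middle: a tray set down with its centre here lies wholly on the track. It must be let go with its centre at least 50 mm uphill of the middle; once free it rolls down by itself, in 1 to 3 s. Keep the arm clear of the tall timber panel that stands edge-on 0.59 m ahead of the robot, 0.16 m to its left.
- track_stop (a point): Point on the roller plane, on the centre line, at the face of the two rubber buffers at the lower end (203 mm downhill of the middle); a tray against the stop has its centre 68 mm uphill of it.
- scraper: Steel scraper with a red handle, 200 mm long, lying on the right of the bowl: leave it alone.
- clay: Grey clay lump, 66 mm, lying behind the tray: leave it alone.

How it is judged:
By the outcome, as a careful person would: the job done as asked, in the order asked, and still so for the second after the job is handed in, with the robot touching nothing.
It also fails if it takes over 69 s, if anything falls off the work surface, if the arm or the gripper's body presses on something with over 40 N, if the wrist force passes 120 N, or if a joint passes its speed limit or range.

### The arm

A 6-joint arm with a two-finger parallel gripper is mounted at the origin on a cart in front of the work surface, level with it; the furniture and walls round the work are solid. World frame = base frame: x ahead of the robot, y to its left, z up, the work surface at z = 0. Lengths are in m, angles in rad, forces in N, time in s.
With the tool pointing down it reaches from about 0.3 to 0.875 m from the base axis. Payload 4.2 kg.
Tool frame: the origin (TCP) lies at the very end of the fingers, on their centre line; the grasp point (between the pads) lies 19 mm behind it (robot.grasp_offset is the distance from the TCP to the grasp point, in m); z points along the fingers, x is the direction in which the jaws open and shut, and the axes are right-handed (so a half turn about z gives the same grasp; the last joint's range is limited). The gripper opens to 85 mm and grips with 20 to 120 N. Pads are 22 mm wide; open, the fingers measure 114 mm over their backs; the gripper's body (76 mm by 85 mm) begins 54 mm behind the grasp point. The pads swing forward as they close: fully open they stand 13 mm farther back than shut.
Start: joints at [1.233, 0.32, 1.565, -0, 1.257, -0.02], TCP at [0.18, 0.546, 0.231] pointing down, gripper open.
Joint ranges: [-3.11, 3.11], [-0.84, 2.01], [0.21, 2.61], [-1.34, 4.49], [0.05, 2.63], [-2.56, 2.56]. Speed limits (rad/s): [2.57, 2.57, 3.14, 3.14, 3.14, 3.14].

### API

Orientations are given as [roll, pitch, yaw] about the fixed x, y, z axes, in that order (R = Rz(yaw) Ry(pitch) Rx(roll)).
In Python, from bench import robot gives the robot as it stands.
- The arm moves only by the shell command python3 -m crank 'ROWS' [FORCE]. ROWS is JSON, a list of rows, each a list of 3 entries, a list of its own where there are three numbers: the closure, from 0 (fully open) to 1 (shut), then the shift along the tool's x, y, z in units of 30 mm (1.0 is 30 mm), then the turn, a rotation vector about the tool's x, y, z in units of 8 degrees (1.0 is 8 degrees). In form: [[grip, [dx, dy, dz], [rx, ry, rz]], ...]. A call has 1 to 10 rows; each row shifts and turns the commanded pose from where the row before left it, along the tool's axes as they then stand; what a row does not reach is not made up. A row lasts 1/10 s, in which the tool goes at most 50 mm and 8.59 degrees, less where a joint would pass 70% of its speed; a pose out of reach is approached as far as the arm can. A call is refused whole if a number of a shift passes 1 or a number of a turn 1, either way. A call with a gripper value outside its range is refused whole. The fingers move at their own pace and stop on an object; FORCE is the grip in N (left out, the last holds). Time passes only in rows, so rows that do not move let the fingers close. It gives the time, the measured TCP pose, the force and the opening at its end, in the units of the state.
- robot.read_state(): the state, without advancing time (a new reading comes with each control period).
- robot.capture(name): name is "scene" or "top" or "wrist"; returns a dict with "img" (400x640x3 uint8, blue, green, red), "fx", "fy", "cx", "cy" (pixels), "R" (3x3) and "t" (3): a world point X has camera coordinates R X + t. Camera axes: x right, y down, z forward; pixel columns grow to the right and rows downward; lengths in m; the calibration is good to about 2 mm. A picture is of the moment at which its call begins. There is no depth.
- robot.job_done(): hands the job in, once; it reports no verdict.
The state is a dict: "time_s": time; "joint_pos": joint angles; "joint_vel": joint speeds; "effort": joint torques, N m; "tool_pos": TCP position; "eef_rot": TCP orientation; "contact_force": force on the tool from outside, world axes, zero at the start; "moment": the same for the moment, N m; "finger_gap": finger opening in m.
Only numpy, scipy, OpenCV 4.12 (cv2) and the standard library are available. Lean on these libraries where they do the work, as an engineer would, in place of code of your own. Each camera call takes 0.05 s, during which the arm holds its last target.

## Working session

There is one attempt and no reset: what is moved stays moved. The work goes in short steps, Python scripts to look and compute and a shell command to move; the robot and the scene stay as the last step left them, time stands still between calls to the robot, and variables do not carry over. Pictures are saved under pics/ and viewed, and the job is handed in when it is done.

```bash
ls; mkdir -p pics; python3 - <<'E'
from bench import robot
import cv2
print(robot.read_state())
print(robot.grasp_offset)
for n in ["scene","top","wrist"]:
    c=robot.capture(n); cv2.imwrite(f"pics/{n}0.png",c["img"]); print(n,c["fx"],c["cx"],c["cy"],(-c["R"].T@c["t"]).round(3), c["R"].round(3).tolist())
E
```

```text
pics
{'time_s': 0.0, 'joint_pos': array([ 1.23299531e+00,  3.20267727e-01,  1.56570566e+00, -1.50014401e-05,
        1.25742577e+00, -1.99912913e-02]), 'joint_vel': array([-0.00226479,  0.00061572, -0.00078657, -0.00086639,  0.00050984,
        0.0012374 ]), 'effort': array([-1.98157250e-03, -4.15519774e+01, -2.34156436e+01, -3.20324143e-04,
        8.66061193e-03,  1.08391333e-05]), 'tool_pos': array([0.17951245, 0.54573234, 0.23048582]), 'eef_rot': array([-3.14157080e+00,  1.80643137e-03,  1.25299126e+00]), 'contact_force': array([ 0.97961741, -0.15817131, -1.5320924 ]), 'moment': array([-0.03854144, -0.01938723,  0.03147181]), 'finger_gap': 0.08534184326145254}
0.0187
scene 363.4689660916048 320.7005615945631 201.88485416223008 [ 0.027 -1.029  0.754] [[0.874, -0.485, -0.021], [-0.269, -0.449, -0.852], [0.404, 0.751, -0.523]]
top 381.77677363023463 323.015827862382 195.66890835863902 [ 0.4   -0.066  1.388] [[-0.005, -1.0, -0.024], [-0.995, 0.007, -0.1], [0.1, 0.023, -0.995]]
wrist 281.49641123832174 316.885962805419 203.68648359774033 [0.102 0.572 0.373] [[0.312, 0.95, -0.002], [0.901, -0.295, 0.317], [0.301, -0.101, -0.948]]
```

View pics/scene0.png

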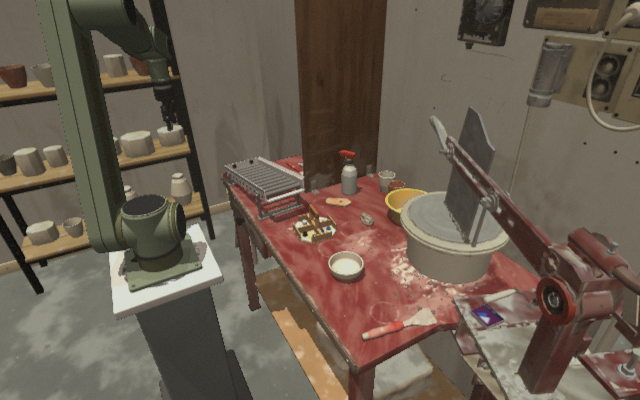

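View pics/top0.png

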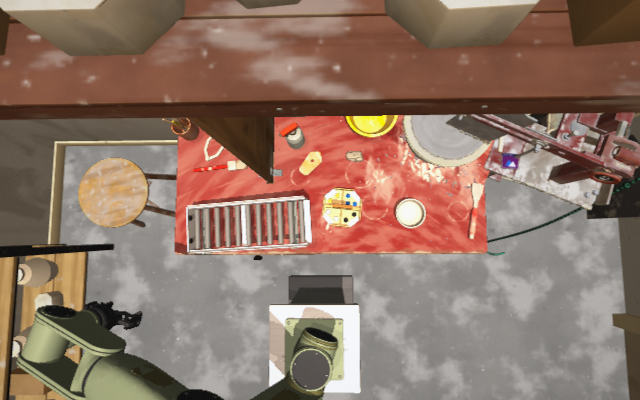

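View pics/wrist0.png

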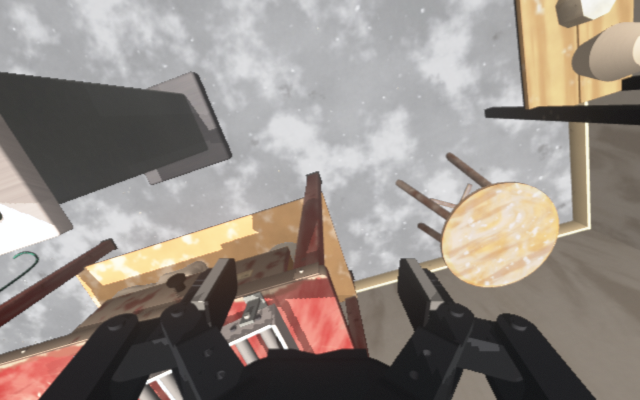

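The overview shows the tray at top (342,207), the bowl at (410,212) and the track at about (250,222). Next I'll zoom in.

```bash
python3 - <<'E'
import cv2
a=cv2.imread("pics/top0.png"); cv2.imwrite("pics/top0z.png",cv2.resize(a[170:250,310:450],None,fx=5.5,fy=5.5,interpolation=cv2.INTER_CUBIC))
cv2.imwrite("pics/top0t.png",cv2.resize(a[185:260,175:320],None,fx=5.5,fy=5.5,interpolation=cv2.INTER_CUBIC))
a=cv2.imread("pics/scene0.png"); cv2.imwrite("pics/scene0z.png",cv2.resize(a[145:285,215:375],None,fx=4.2,fy=4.2,interpolation=cv2.INTER_CUBIC))
E
```

```text
(no output)
```

View pics/top0z.png

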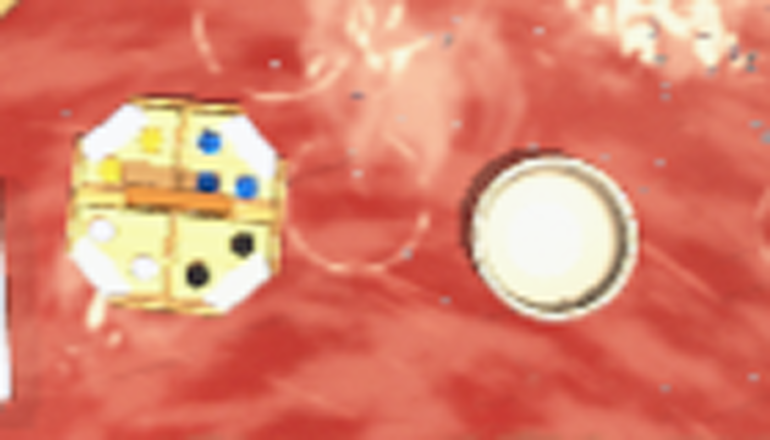

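View pics/top0t.png

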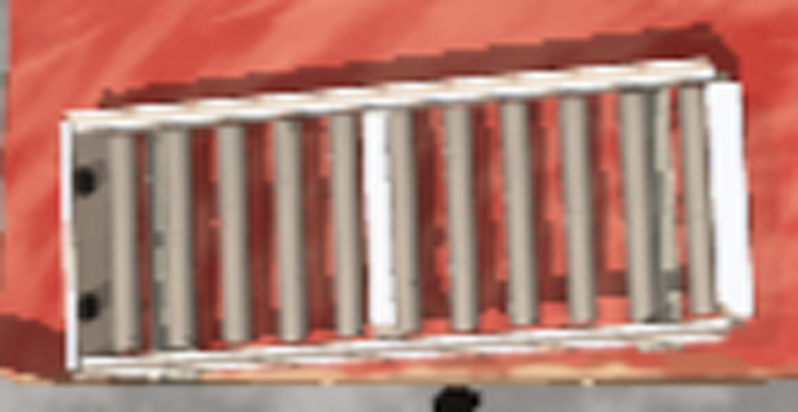

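View pics/scene0z.png

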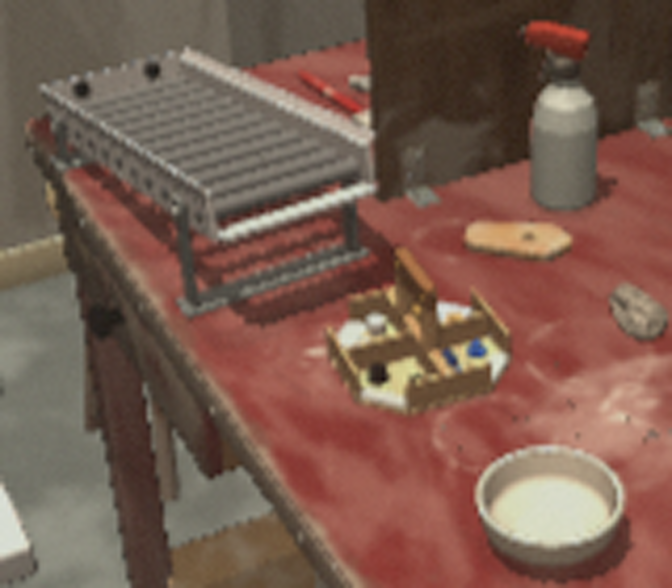

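```bash
cat > h.py <<'E'
import numpy as np, cv2
from scipy.spatial.transform import Rotation as Ro
def ray(c,u,v):
    d=c["R"].T@np.array([(u-c["cx"])/c["fx"],(v-c["cy"])/c["fy"],1.0]); return -c["R"].T@c["t"],d
def plane(c,u,v,z):
    o,d=ray(c,u,v); return o+d*(z-o[2])/d[2]
def tri(c1,p1,c2,p2):
    o1,d1=ray(c1,*p1);o2,d2=ray(c2,*p2)
    d1=d1/np.linalg.norm(d1);d2=d2/np.linalg.norm(d2)
    s=np.linalg.lstsq(np.stack([d1,-d2],1),o2-o1,rcond=None)[0]
    a=o1+d1*s[0];b=o2+d2*s[1]; return (a+b)/2,np.linalg.norm(a-b)
def proj(c,X):
    q=c["R"]@np.array(X)+c["t"]; return q[0]/q[2]*c["fx"]+c["cx"],q[1]/q[2]*c["fy"]+c["cy"]
E
python3 - <<'E'
from h import *
from bench import robot
T=robot.capture("top");S=robot.capture("scene")
tz=lambda u,v:(u/5.5+310,v/5.5+170)
tt=lambda u,v:(u/5.5+175,v/5.5+185)
sz=lambda u,v:(u/4.2+215,v/4.2+145)
np.set_printoptions(precision=4,suppress=True)
a,b=plane(T,*tz(125,183),.091),plane(T,*tz(232,205),.091)
print("handle mid",plane(T,*tz(178,201),.085))
print("spine L,R",plane(T,*tz(73,196),.03),plane(T,*tz(281,214),.03))
print("bowl rim c",plane(T,*tz(553,236),.043), "clay",plane(T,353,156,.03))
# handle in scene: top ends
print("handle tri",tri(T,tz(178,201),S,sz(415,278)))
# track corners
for n,p,q in [("upR_far",(714,65),(373,132)),("upL_near",(745,320),(217,236)),("low_near",(75,368),(42,90)),("low_far",(68,118),(186,52))]:
    print(n,tri(T,tt(*p),S,sz(*q)))
for p in [(415,278)]: pass
E
```

```text
handle mid [ 0.4927 -0.1017  0.085 ]
spine L,R [ 0.5003 -0.0352  0.03  ] [ 0.4878 -0.1696  0.03  ]
bowl rim c [ 0.4718 -0.3414  0.043 ] clay [ 0.679  -0.1433  0.03  ]
handle tri (array([ 0.4949, -0.1027,  0.0804]), np.float64(0.004067604176878084))
upR_far (array([0.5226, 0.0212, 0.1507]), np.float64(0.004353420234702985))
upL_near (array([0.3702, 0.0063, 0.1026]), np.float64(0.0019386934116698254))
low_near (array([0.3414, 0.4298, 0.0669]), np.float64(0.002303796869509536))
low_far (array([0.5006, 0.4378, 0.0683]), np.float64(0.006365132616340534))
```

```bash
python3 -m crank '[[0,[0,0,0],[0,0,1]],[0,[0,0,0],[0,0,1]],[0,[0,0,0],[0,0,1]],[0,[0,0,0],[0,0,1]],[0,[0,0,0],[0,0,1]],[0,[0,0,0],[0,0,1]],[0,[0,0,0],[0,0,1]],[0,[0,0,0],[0,0,1]],[0,[0,0,0],[0,0,1]],[0,[0,0,0],[0,0,0.63]]]'
python3 -m crank '[[0,[0.61,0.91,0],[0,0,0]],[0,[0.61,0.91,0],[0,0,0]],[0,[0.61,0.91,0],[0,0,0]],[0,[0.61,0.91,0],[0,0,0]],[0,[0.61,0.91,0],[0,0,0]],[0,[0.61,0.91,0],[0,0,0]],[0,[0.61,0.91,0],[0,0,0]],[0,[0.61,0.91,0],[0,0,0]],[0,[0.61,0.91,0],[0,0,0]],[0,[0.61,0.91,0],[0,0,0]]]'
python3 -m crank '[[0,[0.61,0.91,0],[0,0,0]],[0,[0.61,0.91,0],[0,0,0]],[0,[0.61,0.91,0],[0,0,0]],[0,[0.61,0.91,0],[0,0,0]],[0,[0.61,0.91,0],[0,0,0]],[0,[0.61,0.91,0],[0,0,0]],[0,[0.61,0.91,0],[0,0,0]],[0,[0.61,0.91,0],[0,0,0]],[0,[0.61,0.91,0],[0,0,0]],[0,[0.61,0.91,0],[0,0,0]]]'
python3 - <<'E'
from bench import robot
import cv2,pickle
s=robot.read_state();print(s)
c=robot.capture("wrist"); cv2.imwrite("pics/w1.png",c["img"]);pickle.dump((s,c),open("w1.pkl","wb"))
print((-c["R"].T@c["t"]).round(3))
E
```

```text
time_s: 1.25
tool_pos: [0.1796, 0.5461, 0.2312]
eef_rot: [3.141, 0.0, -0.096]
contact_force: [-0.1, -1.1, 0.9]
finger_gap: 0.0853
time_s: 2.25
tool_pos: [0.3373, 0.2564, 0.2314]
eef_rot: [-3.141, -0.0, -0.091]
contact_force: [0.1, 0.9, 0.2]
finger_gap: 0.0852
time_s: 3.25
tool_pos: [0.4946, -0.0323, 0.2313]
eef_rot: [-3.141, -0.0, -0.092]
contact_force: [0.2, 0.7, -0.2]
finger_gap: 0.0854
{'time_s': 3.25, 'joint_pos': array([-8.85249616e-02,  1.94728942e-01,  1.73829356e+00,  2.49957039e-04,
        1.20850155e+00,  3.28544230e-03]), 'joint_vel': array([-5.67275630e-01,  2.71023780e-01, -3.44439809e-01, -1.13073032e-04,
        7.10565031e-02, -5.64709297e-01]), 'effort': array([ 2.12936953e+00, -3.59171033e+01, -2.18014008e+01, -1.03090648e-01,
        3.37179133e-02,  4.57074037e-01]), 'tool_pos': array([ 0.49462953, -0.0322819 ,  0.2312835 ]), 'eef_rot': array([-3.14135869e+00, -6.78184296e-05, -9.18989938e-02]), 'contact_force': array([ 0.18073089,  0.6677475 , -0.17602511]), 'moment': array([ 0.02780271, -0.02184583, -0.00454795]), 'finger_gap': 0.08535206397655919}
[0.502 0.049 0.374]
```

View pics/w1.png

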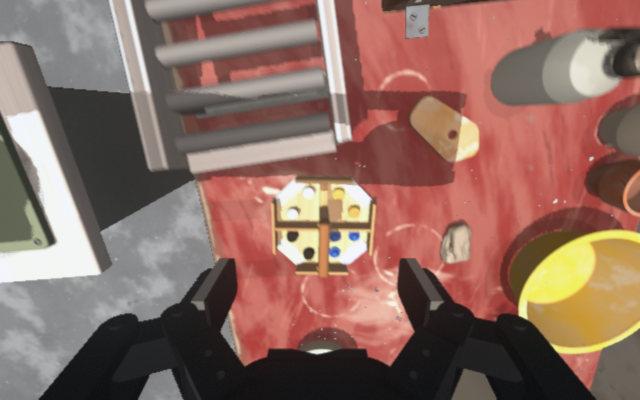

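```bash
python3 -m crank '[[0,[0,0.78,0.33],[0,0,0]],[0,[0,0.78,0.33],[0,0,0]],[0,[0,0.78,0.33],[0,0,0]],[0,[0,0,0],[0,0,0]]]'
python3 - <<'E'
from bench import robot
import cv2,pickle
s=robot.read_state();print(s["tool_pos"],s["eef_rot"])
c=robot.capture("wrist"); cv2.imwrite("pics/w2.png",c["img"]);pickle.dump((s,c),open("w2.pkl","wb"))
c=robot.capture("scene"); pickle.dump(c,open("s2.pkl","wb"))
a=cv2.imread("pics/w1.png"); cv2.imwrite("pics/w1z.png",cv2.resize(a[0:300,100:400],None,fx=2,fy=2,interpolation=cv2.INTER_CUBIC))
E
```

```text
time_s: 3.7
tool_pos: [0.4866, -0.1025, 0.2002]
eef_rot: [3.141, 0.003, -0.094]
contact_force: [-0.3, 1.0, -0.1]
finger_gap: 0.0852
[ 0.48664929 -0.10253155  0.20022788] [ 3.14133314e+00  2.96198431e-03 -9.44451132e-02]
```

View pics/w2.png

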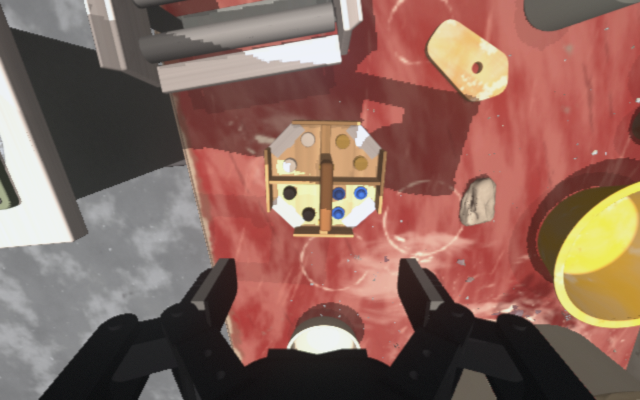

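View pics/w1z.png

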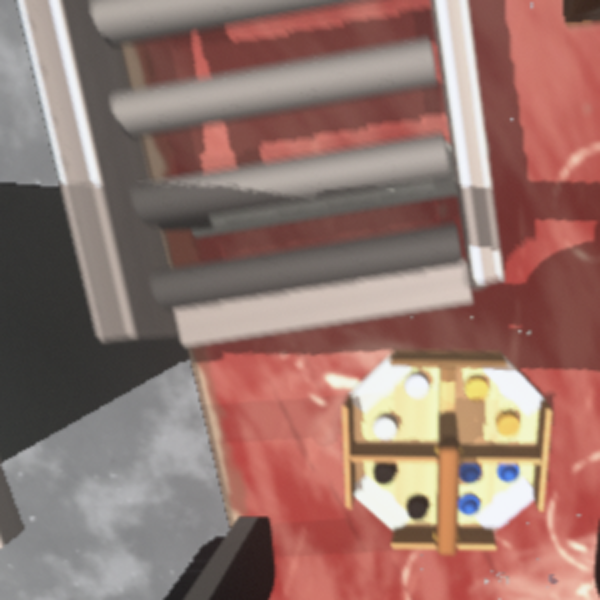

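```bash
python3 - <<'E'
import cv2
a=cv2.imread("pics/w1.png"); b=cv2.imread("pics/w2.png")
cv2.imwrite("pics/w1h.png",cv2.resize(a[165:285,260:390],None,fx=5,fy=5,interpolation=cv2.INTER_CUBIC))
cv2.imwrite("pics/w2h.png",cv2.resize(b[110:245,255:395],None,fx=4.4,fy=4.4,interpolation=cv2.INTER_CUBIC))
E
```

```text
(no output)
```

View pics/w1h.png

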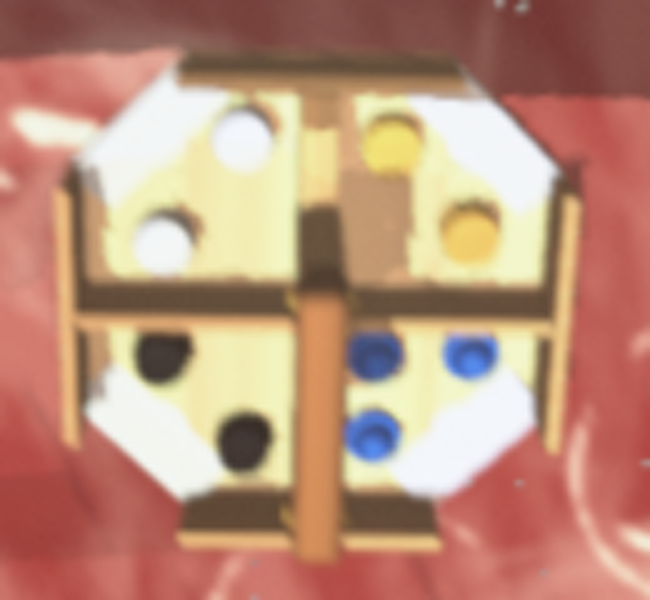

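View pics/w2h.png

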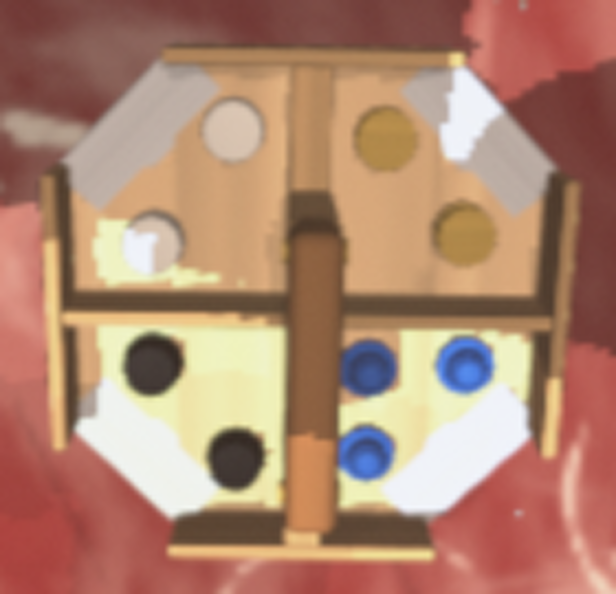

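```bash
python3 - <<'E'
from h import *
import pickle
np.set_printoptions(precision=4,suppress=True)
s1,W1=pickle.load(open("w1.pkl","rb"));s2,W2=pickle.load(open("w2.pkl","rb"))
a=lambda u,v:(u/5+260-.4,v/5+165-.4)
b=lambda u,v:(u/4.4+255-.4,v/4.4+110-.4)
P=[]
for n,p,q in [("near",(321,293),(317,235)),("far",(319,562),(311,531))]:
    X,e=tri(W1,a(*p),W2,b(*q));P.append(X);print(n,X,e)
print("mid",(P[0]+P[1])/2,"len",np.linalg.norm(P[1]-P[0]),"yaw",np.degrees(np.arctan2(*(P[1]-P[0])[1::-1])))
# wall top outer ends (rim z .03)
for p,q in [((68,190),(45,180)),((573,195),(572,185)),((72,445),(60,445)),((553,450),(549,452)),((180,545),(170,552)),((440,545),(432,553))]:
    print(tri(W1,a(*p),W2,b(*q)), plane(W2,*b(*q),.03)[:2])
# spine along x centre: near wall & far wall mid
print(plane(W2,*b(311,60),.03))
# track
c=lambda u,v:(u/2+100-.25,v/2-.25)
E
```

```text
near [ 0.4986 -0.0669  0.0934] 0.0005061271798028652
far [ 0.4924 -0.1285  0.101 ] 0.0013408473840861173
mid [ 0.4955 -0.0977  0.0972] len 0.062352344533181156 yaw -95.72994891886835
(array([ 0.4347, -0.058 ,  0.0332]), np.float64(0.0030409080990610395)) [ 0.4325 -0.0585]
(array([ 0.5646, -0.0723,  0.0287]), np.float64(0.0010791493803141306)) [ 0.5638 -0.072 ]
(array([ 0.43  , -0.1227,  0.0475]), np.float64(0.0006094141347394794)) [ 0.4258 -0.1288]
(array([ 0.5549, -0.1386,  0.0414]), np.float64(0.001519882601850692)) [ 0.5564 -0.1429]
(array([ 0.4544, -0.1545,  0.0482]), np.float64(0.000925046750993827)) [ 0.4514 -0.1628]
(array([ 0.5232, -0.1633,  0.0438]), np.float64(0.0018084002115849158)) [ 0.5236 -0.1697]
[ 0.5013 -0.0359  0.03  ]
```

```bash
python3 -m crank '[[0,[0.26,-0.07,0.5],[0,0,0]],[0,[0,0,0.9],[0,0,0]],[0,[0,0,0.9],[0,0,0]],[0,[0,0,0.9],[0,0,0]],[0,[0,0,0.6],[0,0,0]],[0,[0,0,0],[0,0,0]]]'
python3 - <<'E'
from bench import robot
import cv2,pickle
s=robot.read_state();print(s["tool_pos"],s["eef_rot"])
c=robot.capture("wrist"); cv2.imwrite("pics/w3.png",c["img"]);pickle.dump((s,c),open("w3.pkl","wb"))
E
```

```text
time_s: 4.4
tool_pos: [0.4944, -0.098, 0.0859]
eef_rot: [-3.141, 0.004, -0.09]
contact_force: [-0.4, 0.4, 0.2]
finger_gap: 0.0853
[ 0.49444782 -0.09802804  0.08593059] [-3.14056496  0.00448623 -0.09038183]
```

View pics/w3.png

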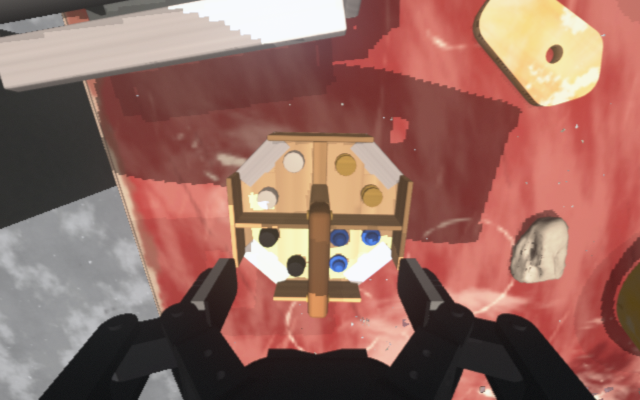

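```bash
python3 - <<'E'
from h import *
import pickle
np.set_printoptions(precision=4,suppress=True)
a=cv2.imread("pics/w3.png");cv2.imwrite("pics/w3h.png",cv2.resize(a[125:325,220:420],None,fx=3,fy=3,interpolation=cv2.INTER_CUBIC))
s2,W2=pickle.load(open("w2.pkl","rb"));s3,W3=pickle.load(open("w3.pkl","rb"))
b=lambda u,v:(u/4.4+255-.4,v/4.4+110-.4)
for p,q in [((319,206),(317,235)),((318,316),(311,531))]: print(tri(W3,p,W2,b(*q)),plane(W3,*p,.091),plane(W2,*b(*q),.091))
E
```

```text
(array([ 0.4983, -0.0714,  0.0685]), np.float64(0.0006799347933100382)) [ 0.4986 -0.0636  0.091 ] [ 0.4983 -0.0673  0.091 ]
(array([ 0.4917, -0.1336,  0.0894]), np.float64(0.00035004198098883963)) [ 0.492  -0.1323  0.091 ] [ 0.4916 -0.1329  0.091 ]
```

View pics/w3h.png

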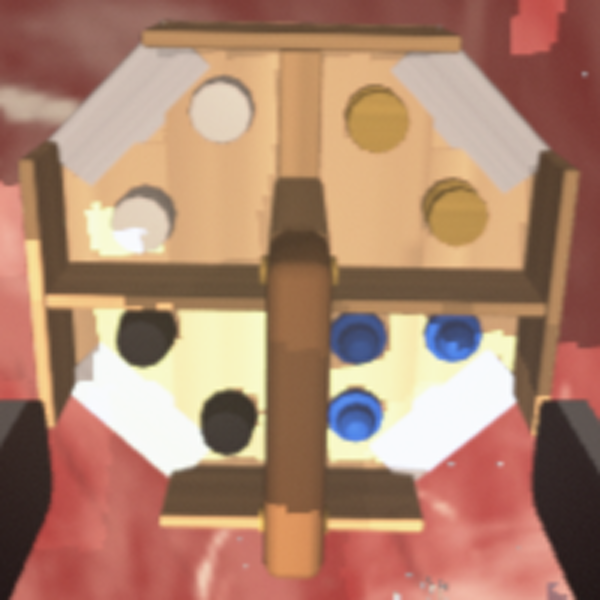

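```bash
python3 -m crank '[[0,[0,0.07,0.5],[0,0,0]],[0,[0,0,0.4],[0,0,0]],[0,[0,0,0],[0,0,0]],[1,[0,0,0],[0,0,0]],[1,[0,0,0],[0,0,0]],[1,[0,0,0],[0,0,0]],[1,[0,0,0],[0,0,0]],[1,[0,0,0],[0,0,0]],[1,[0,0,0],[0,0,0]],[1,[0,0,0],[0,0,0]]]' 120
python3 - <<'E'
from bench import robot
import cv2,pickle
s=robot.read_state();print(s["tool_pos"],s["eef_rot"],s["finger_gap"],s["joint_pos"])
c=robot.capture("wrist"); cv2.imwrite("pics/w4.png",c["img"]);pickle.dump((s,c),open("w4.pkl","wb"))
E
```

```text
time_s: 5.45
tool_pos: [0.4955, -0.1016, 0.0611]
eef_rot: [-3.142, -0.0, -0.092]
contact_force: [-1.7, 0.6, 5.4]
finger_gap: 0.0106
[ 0.49547159 -0.10161174  0.0610677 ] [-3.14151185e+00 -6.68824573e-05 -9.18166836e-02] 0.010615100248217312 [-2.25071163e-01  3.88384843e-01  1.95339286e+00  1.24055236e-04
  7.99759400e-01 -1.33340931e-01]
```

View pics/w4.png

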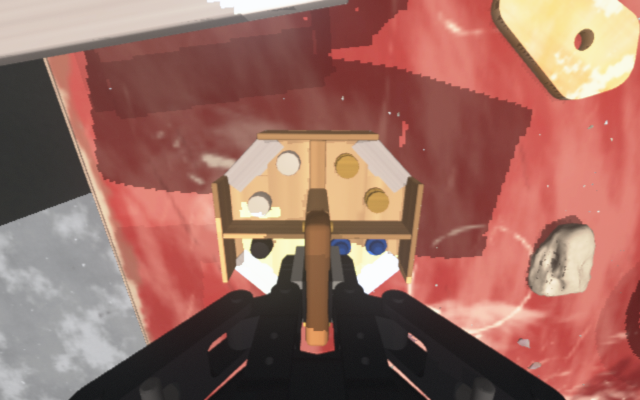

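```bash
python3 -m crank '[[1,[0,0,-0.2],[0,0,0]],[1,[0,0,-0.5],[0,0,0]],[1,[0,0,-0.8],[0,0,0]],[1,[0,0,-0.9],[0,0,0]],[1,[0,0,-0.8],[0,0,0]],[1,[0,0,-0.5],[0,0,0]],[1,[0,0,-0.3],[0,0,0]],[1,[0,0,0],[0,0,0]]]'
python3 - <<'E'
from bench import robot
import cv2,pickle
s=robot.read_state();print(s["tool_pos"],s["eef_rot"],s["finger_gap"],s["joint_pos"],s["contact_force"],s["moment"])
c=robot.capture("wrist"); cv2.imwrite("pics/w5.png",c["img"]);pickle.dump((s,c),open("w5.pkl","wb"))
E
```

```text
time_s: 6.3
tool_pos: [0.4958, -0.1016, 0.181]
eef_rot: [3.142, -0.001, -0.092]
contact_force: [0.3, -0.8, -5.5]
finger_gap: 0.0101
[ 0.49578835 -0.10161631  0.18104417] [ 3.14153227e+00 -1.21905272e-03 -9.15021848e-02] 0.010081496679522175 [-2.24948647e-01  2.50892226e-01  1.79798859e+00  1.15343103e-04
  1.09149560e+00 -1.33499554e-01] [ 0.31546268 -0.82100946 -5.53995112] [-0.02312555 -0.05803833 -0.00639923]
```

View pics/w5.png

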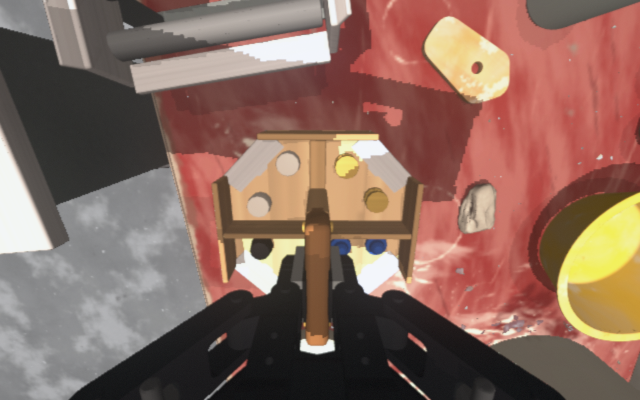

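```bash
python3 -m crank '[[1,[0,0.5,0],[0,0,1]],[1,[0,0.7,0],[0,0,1]],[1,[0,0.8,0],[0,0,1]],[1,[0,0.7,0],[0,0,1]],[1,[0,0.3,0],[0,0,1]],[1,[0,0,0],[0,0,0]]]'
python3 - <<'E'
from bench import robot
from h import *
import pickle
s=robot.read_state();print(s["tool_pos"],s["eef_rot"],s["finger_gap"],s["joint_pos"])
pickle.dump((s,None),open("w6.pkl","wb"))
t=pickle.load(open("s2.pkl","rb"))
T=robot.capture("top");cv2.imwrite("pics/top6.png",T["img"])
a=cv2.imread("pics/top0.png");cv2.imwrite("pics/b1.png",cv2.resize(a[190:235,385:435],None,fx=12,fy=12,interpolation=cv2.INTER_CUBIC))
a=cv2.imread("pics/scene0.png");cv2.imwrite("pics/b2.png",cv2.resize(a[245:285,320:372],None,fx=12,fy=12,interpolation=cv2.INTER_CUBIC))
E
```

```text
time_s: 6.95
tool_pos: [0.4634, -0.1853, 0.179]
eef_rot: [3.14, 0.003, -0.791]
contact_force: [-0.4, 0.5, -5.6]
finger_gap: 0.0099
[ 0.46338067 -0.18533718  0.17900009] [ 3.13997753  0.00334534 -0.7913074 ] 0.009926606672528326 [-4.03376656e-01  2.44506184e-01  1.81268365e+00 -2.59282971e-04
  1.08811055e+00  3.88048821e-01]
```

View pics/b1.png

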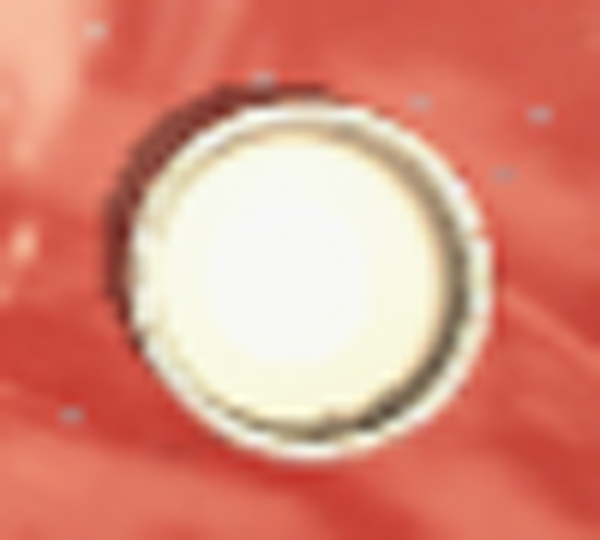

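View pics/b2.png

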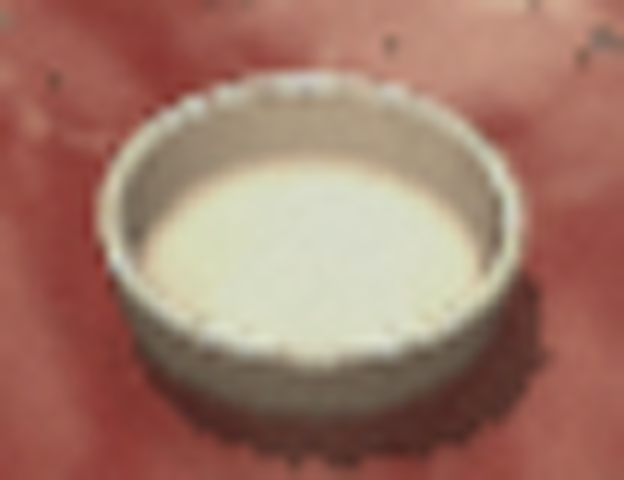

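View pics/top6.png

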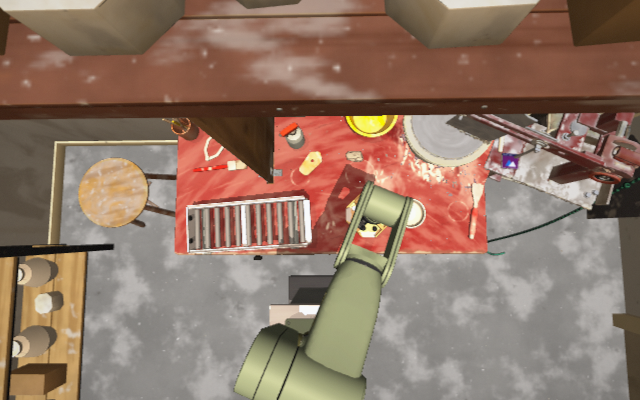

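```bash
cat > kin.py <<'E'
import numpy as np
from scipy.spatial.transform import Rotation as Ro
def rx(q): return Ro.from_euler('z',q).as_matrix()
def fk(q,p):
    a,H,L2,L3,e,L6=p
    Rz=lambda t:Ro.from_euler('z',t).as_matrix(); Ry=lambda t:Ro.from_euler('y',t).as_matrix()
    R=Rz(q[0])@Ry(q[1]); P=np.array([0,0,H])+Rz(q[0])@np.array([a,0,0])+R@np.array([0,0,L2])
    R=R@Ry(q[2]); P=P+R@np.array([e,0,L3])
    R=R@Rz(q[3])@Ry(q[4]); P=P+R@np.array([0,0,L6]); R=R@Rz(q[5])
    return P,R   # tool x sign fixed by caller
E
python3 - <<'E'
from h import *
from kin import *
import pickle
from bench import robot
from scipy.optimize import least_squares
np.set_printoptions(precision=4,suppress=True)
T=pickle.load(open("s2.pkl","rb"));Sc=robot.capture("scene");T=robot.capture("top")
print("bowl",tri(T,(410.4,213.0),Sc,(345.5,262.6)),plane(T,410.4,213.0,.043),plane(Sc,345.5,262.6,.043))
D=[pickle.load(open(f"w{i}.pkl","rb"))[0] for i in (1,2,3,4,5,6)]
D.append(dict(joint_pos=np.array([1.23299531e+00,  3.20267727e-01,  1.56570566e+00, -1.50014401e-05,1.25742577e+00, -1.99912913e-02]),tool_pos=np.array([0.17951245, 0.54573234, 0.23048582]),eef_rot=np.array([-3.14157080e+00,  1.80643137e-03,  1.25299126e+00])))
f=lambda p:np.concatenate([fk(d["joint_pos"],p)[0]-d["tool_pos"] for d in D]+[0.001*(p-np.array([.0,.3,.4,.4,0,.25]))])
r=least_squares(f,[.0,.3,.4,.4,0,.25]);print(r.x,np.abs(r.fun[:-6]).max(),r.fun[:-6])
for d in D[-3:]: print(fk(d["joint_pos"],r.x)[1].round(3).tolist(),Ro.from_euler('xyz',d["eef_rot"]).as_matrix().round(3).tolist())
E
```

```text
bowl (array([ 0.4726, -0.3418,  0.0413]), np.float64(0.002254452173477344)) [ 0.4715 -0.3409  0.043 ] [ 0.4726 -0.3438  0.043 ]
[-0.      0.131   0.5918  0.417   0.0252  0.309 ] 0.011456073583223467 [-0.001  -0.0115 -0.     -0.0026 -0.0112 -0.     -0.0025 -0.0112  0.
 -0.0026 -0.0112  0.     -0.0026 -0.0112 -0.     -0.0045 -0.0106 -0.
  0.0109 -0.0038  0.    ]
[[-0.996, 0.091, 0.001], [0.091, 0.996, -0.0], [-0.001, -0.0, -1.0]] [[0.996, -0.091, 0.001], [-0.091, -0.996, -0.0], [0.001, 0.0, -1.0]]
[[-0.703, 0.711, -0.004], [0.711, 0.703, 0.001], [0.003, -0.002, -1.0]] [[0.703, -0.711, -0.004], [-0.711, -0.703, 0.001], [-0.003, 0.002, -1.0]]
[[-0.312, -0.95, -0.001], [-0.95, 0.312, -0.002], [0.002, 0.0, -1.0]] [[0.312, 0.95, -0.001], [0.95, -0.312, -0.002], [-0.002, -0.0, -1.0]]
```

```bash
python3 -m crank '[[1,[0,0,0],[0.3,-0.3,0]],[1,[0,0,0],[0.5,-0.5,0]],[1,[0,0,0],[0.4,-0.4,0]],[1,[0,0,0],[0.2,-0.2,0]],[1,[0,0,0],[0,0,0]]]'
cat > fit.py <<'E'
from h import *
from kin import fk as fk0
import pickle
from scipy.optimize import least_squares
def fk(q,p):
    P,R=fk0(q,p[:6]); w=p[6]; return P+np.array([-np.sin(q[0])*w,np.cos(q[0])*w,0]), R@np.diag([-1,-1,1])
def fit():
    D=[pickle.load(open(f"w{i}.pkl","rb"))[0] for i in (1,2,3,4,5,6,7)]
    D.append(dict(joint_pos=np.array([1.23299531e+00,  3.20267727e-01,  1.56570566e+00, -1.50014401e-05,1.25742577e+00, -1.99912913e-02]),tool_pos=np.array([0.17951245, 0.54573234, 0.23048582])))
    p0=np.array([.0,.1,.59,.41,0.03,.3,.01])
    f=lambda p:np.concatenate([fk(d["joint_pos"],p)[0]-d["tool_pos"] for d in D]+[0.0001*(p-p0)])
    r=least_squares(f,p0); return r.x,np.abs(r.fun[:-7]).max()
E
python3 - <<'E'
from bench import robot
from fit import *
np.set_printoptions(precision=4,suppress=True)
s=robot.read_state();print(s["tool_pos"],s["eef_rot"],s["joint_pos"])
pickle.dump((s,None),open("w7.pkl","wb"))
p,e=fit();print(p,e)
P,R=fk(s["joint_pos"],p);print(P,R-Ro.from_euler('xyz',s["eef_rot"]).as_matrix())
lo=np.array([-3.11,-.84,.21,-1.34,.05,-2.56]);hi=np.array([3.11,2.01,2.61,4.49,2.63,2.56])
B=np.array([.472,-.342])
for dd in (-90,-110,-75,-125,-60):
  q=s["joint_pos"].copy()
  for th in (15,30,45,50,55):
    d=np.radians(dd); dv=np.array([np.cos(d),np.sin(d),0])
    yaw=d-np.pi/4
    R0=Ro.from_euler('xyz',[np.pi,0,yaw]).as_matrix()
    ax=R0@np.array([1,-1,0])/2**.5
    R1=Ro.from_rotvec(ax*np.radians(th)).as_matrix()@R0
    lip=np.array([*(B-.02*dv[:2]),.070])
    tcp=lip-R1@np.array([.052,.052,.053])
    g=lambda q:np.concatenate([(fk(q,p)[0]-tcp)*5,(Ro.from_matrix(fk(q,p)[1]@R1.T)).as_rotvec()])
    r=least_squares(g,q); q=r.x
    print(dd,th,tcp,Ro.from_matrix(R1).as_euler('xyz'),"q",q,"err",np.abs(r.fun).max().round(4),"margin",np.minimum(q-lo,hi-q).min().round(2))
E
```

```text
time_s: 7.6
tool_pos: [0.4653, -0.1856, 0.1797]
eef_rot: [-2.944, 0.194, -0.77]
contact_force: [-0.3, -1.0, -6.0]
finger_gap: 0.0105
[ 0.4653 -0.1856  0.1797] [-2.9442  0.1941 -0.7697] [-0.5511  0.3128  1.7449  0.2483  1.2402  0.1384]
[0.     0.1403 0.5918 0.417  0.0252 0.3183 0.0115] 3.556588856756804e-09
[ 0.4653 -0.1856  0.1797] [[ 0. -0. -0.]
 [-0.  0. -0.]
 [-0.  0. -0.]]
-90 15 [ 0.5293 -0.322   0.1402] [-2.9543  0.1841 -2.3389] q [-0.6452  0.367   1.7701  0.2175  0.8055  1.5756] err 0.0 margin 0.76
-90 30 [ 0.5092 -0.322   0.1527] [-2.754   0.3614 -2.2845] q [-0.7679  0.2836  1.9619  0.6555  0.6062  1.0962] err 0.0 margin 0.56
-90 45 [ 0.4865 -0.322   0.1595] [-2.5261  0.5236 -2.1863] q [-0.9165  0.2643  2.1451  1.3053  0.6205  0.3632] err 0.0 margin 0.46
-90 50 [ 0.4787 -0.322   0.1604] [-2.4414  0.5724 -2.1421] q [-0.9695  0.2773  2.2026  1.487   0.6866  0.1407] err 0.0 margin 0.41
-90 55 [ 0.4708 -0.322   0.1606] [-2.3513  0.6178 -2.0916] q [-1.0227  0.3019  2.2573  1.6293  0.7759 -0.0508] err 0.0 margin 0.35
-110 15 [ 0.5327 -0.3428  0.1402] [-2.9543  0.1841 -2.6879] q [-0
[... 1865 characters left out ...]
-0.0056 -0.4355  2.3596] err 0.0 margin -0.49
-60 15 [ 0.5116 -0.296   0.1402] [-2.9543  0.1841 -1.8153] q [-0.6743  0.3723  1.7615  0.3047  0.9332  0.9851] err 0.0 margin 0.85
-60 30 [ 0.4942 -0.3061  0.1527] [-2.754   0.3614 -1.7609] q [-0.8467  0.3521  1.8532  0.6546  0.9354  0.5884] err 0.0 margin 0.76
-60 45 [ 0.4746 -0.3174  0.1595] [-2.5261  0.5236 -1.6627] q [-1.0165  0.3904  1.9316  0.9532  1.049   0.2168] err 0.0 margin 0.68
-60 50 [ 0.4678 -0.3213  0.1604] [-2.4414  0.5724 -1.6185] q [-1.0685  0.4165  1.9537  1.0301  1.1046  0.1097] err 0.0 margin 0.66
-60 55 [ 0.4609 -0.3253  0.1606] [-2.3513  0.6178 -1.568 ] q [-1.1169  0.4489  1.9733  1.0952  1.166   0.0114] err 0.0 margin 0.64
```

```bash
cat > ikp.py <<'E'
from fit import *
np.set_printoptions(precision=4,suppress=True)
p,e=fit()
lo=np.array([-3.11,-.84,.21,-1.34,.05,-2.56]);hi=np.array([3.11,2.01,2.61,4.49,2.63,2.56])
B=np.array([.472,-.342])
def tgt(dd,th,back=.02,lz=.070,side=0):
    d=np.radians(dd); dv=np.array([np.cos(d),np.sin(d),0]); yaw=d+np.pi/4
    R0=Ro.from_euler('xyz',[np.pi,0,yaw]).as_matrix()
    ax=R0@np.array([1,-1,0])/2**.5
    R1=Ro.from_rotvec(ax*np.radians(th)).as_matrix()@R0
    lip=np.array([*(B-back*dv[:2]),lz])
    return lip-R1@np.array([.052,.052,.053]),R1
def ik(tcp,R1,q):
    g=lambda q:np.concatenate([(fk(q,p)[0]-tcp)*5,(Ro.from_matrix(fk(q,p)[1]@R1.T)).as_rotvec()])
    return least_squares(g,q)
def delta(s,tcp,R1):
    R=Ro.from_euler('xyz',s["eef_rot"]).as_matrix()
    return R.T@(tcp-s["tool_pos"])/.03, np.degrees(Ro.from_matrix(R.T@R1).as_rotvec())/8
E
python3 - <<'E'
from bench import robot
from ikp import *
s=robot.read_state()
for dd in (-90,-110,-75,-60):
  q=s["joint_pos"].copy()
  for th in (16,30,45,50,55,60):
    tcp,R1=tgt(dd,th); r=ik(tcp,R1,q);q=r.x
    wc=tcp-R1[:,2]*.3183
    print(dd,th,tcp,"q",q,"err",np.abs(r.fun).max().round(4),"margin",np.minimum(q-lo,hi-q).min().round(2),"wc",wc)
tcp,R1=tgt(-90,16);print(delta(s,tcp,R1))
E
```

```text
-90 16 [ 0.472  -0.2659  0.1412] q [-0.6625  0.4228  1.6788  0.2332  1.2235  0.0229] err 0.0 margin 0.93 wc [ 0.472  -0.3537  0.4472]
-90 30 [ 0.472  -0.2848  0.1527] q [-0.7725  0.5231  1.555   0.3688  1.4548 -0.1036] err 0.0 margin 1.05 wc [ 0.472  -0.444   0.4283]
-90 45 [ 0.472  -0.3075  0.1595] q [-0.8618  0.6537  1.4271  0.4824  1.6943 -0.1757] err 0.0 margin 0.94 wc [ 0.472  -0.5325  0.3845]
-90 50 [ 0.472  -0.3153  0.1604] q [-0.8854  0.7004  1.3866  0.5175  1.7706 -0.1891] err 0.0 margin 0.86 wc [ 0.472  -0.5592  0.365 ]
-90 55 [ 0.472  -0.3232  0.1606] q [-0.9064  0.7482  1.3477  0.5523  1.8447 -0.198 ] err 0.0 margin 0.79 wc [ 0.472  -0.584   0.3432]
-90 60 [ 0.472  -0.3311  0.1602] q [-0.9247  0.7965  1.3106  0.5874  1.9165 -0.2029] err 0.0 margin 0.71 wc [ 0.472  -0.6068  0.3193]
-110 16 [ 0.498  -0.2705  0.1412] q [-0.6658  0.4176  1.6875  0.2921  1.1421  0.3325] err 0.0 margin 0.92 wc [ 0.468  -0.353   0.4472]
-110 30 [ 0.4916 -0.2883  0.1527] q [-0.8048  0.4817  1.6304  0.4832  1.3103  0.136 ] err 0.0 margin 0.98 wc [ 0.4371 -0.4378  0.4283]
-110 45 [ 0.4838 -0.3096  
[... 1490 characters left out ...]
7055  0.5653  1.4766  0.1684  1.5975 -0.482 ] err 0.0 margin 1.03 wc [ 0.523  -0.4303  0.4283]
-60 45 [ 0.4547 -0.3121  0.1595] q [-0.7445  0.7263  1.2785  0.224   1.8913 -0.4964] err 0.0 margin 0.74 wc [ 0.5673 -0.507   0.3845]
-60 50 [ 0.4587 -0.3189  0.1604] q [-0.7546  0.7815  1.2157  0.2437  1.9845 -0.4945] err 0.0 margin 0.65 wc [ 0.5806 -0.5301  0.365 ]
-60 55 [ 0.4626 -0.3257  0.1606] q [-0.7634  0.837   1.1549  0.2651  2.0752 -0.4892] err 0.0 margin 0.55 wc [ 0.593  -0.5516  0.3432]
-60 60 [ 0.4666 -0.3326  0.1602] q [-0.7711  0.8924  1.0966  0.2886  2.1633 -0.4804] err 0.0 margin 0.47 wc [ 0.6044 -0.5713  0.3193]
(array([2.2321, 1.9025, 0.5062]), array([ 0.0132, -0.02  , -0.0251]))
```

```bash
python3 -m crank '[[1,[0.11,0.1,0.03],[0,0,0]],[1,[0.27,0.23,0.06],[0,0,0]],[1,[0.4,0.34,0.09],[0,0,0]],[1,[0.45,0.38,0.1],[0,0,0]],[1,[0.4,0.34,0.09],[0,0,0]],[1,[0.31,0.27,0.07],[0,0,0]],[1,[0.18,0.15,0.04],[0,0,0]],[1,[0.11,0.1,0.03],[0,0,0]],[1,[0,0,0],[0,0,0]]]'
python3 - <<'E'
from bench import robot
from ikp import *
s=robot.read_state();print(s["tool_pos"],s["eef_rot"])
for n in ("scene","wrist"):
    c=robot.capture(n); cv2.imwrite(f"pics/{n}8.png",c["img"])
a=cv2.imread("pics/scene8.png");cv2.imwrite("pics/scene8z.png",cv2.resize(a[170:300,270:430],None,fx=4.5,fy=4.5,interpolation=cv2.INTER_CUBIC))
for th in (24,30,35,40,45,50):
    tcp,R1=tgt(-90,th,.025,.07); print(th,delta(s,tcp,R1))
    s=dict(tool_pos=tcp,eef_rot=Ro.from_matrix(R1).as_euler('xyz'))
E
```

```text
time_s: 8.5
tool_pos: [0.4713, -0.2655, 0.1416]
eef_rot: [-2.943, 0.195, -0.771]
contact_force: [-0.3, 0.1, -4.3]
finger_gap: 0.0106
[ 0.4713 -0.2655  0.1416] [-2.9435  0.1948 -0.7708]
24 (array([ 0.1061,  0.0732, -0.2702]), array([ 0.7121, -0.7256, -0.0331]))
30 (array([ 0.1401,  0.1401, -0.2466]), array([ 0.5303, -0.5303,  0.    ]))
35 (array([ 0.1155,  0.1155, -0.2069]), array([ 0.4419, -0.4419, -0.    ]))
40 (array([ 0.1155,  0.1155, -0.2069]), array([ 0.4419, -0.4419, -0.    ]))
45 (array([ 0.1155,  0.1155, -0.2069]), array([ 0.4419, -0.4419,  0.    ]))
50 (array([ 0.1155,  0.1155, -0.2069]), array([ 0.4419, -0.4419, -0.    ]))
```

View pics/scene8z.png

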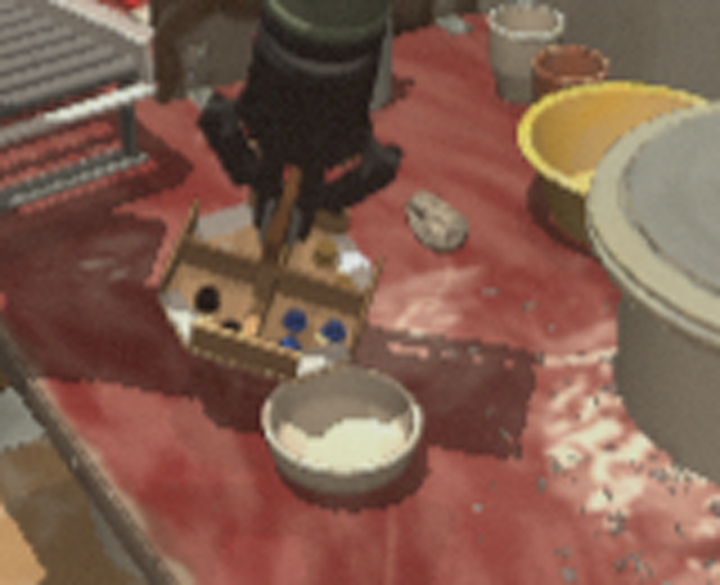

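View pics/wrist8.png

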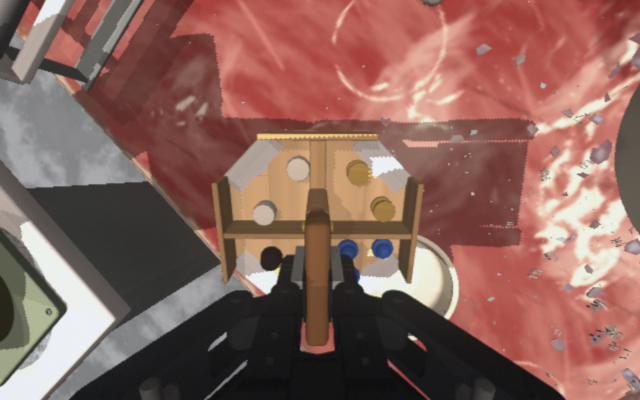

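```bash
python3 -m crank '[[1,[0.05,0.04,-0.13],[0.36,-0.36,-0.01]],[1,[0.05,0.04,-0.13],[0.36,-0.36,-0.01]],[1,[0.05,0.05,-0.08],[0.18,-0.18,0]],[1,[0.05,0.05,-0.08],[0.18,-0.18,0]],[1,[0.05,0.05,-0.08],[0.18,-0.18,0]],[1,[0,0,0],[0,0,0]],[1,[0,0,0],[0,0,0]]]'
cat > look.py <<'E'
import sys
from bench import robot
from ikp import *
n=sys.argv[1]
s=robot.read_state();print(s["tool_pos"],s["eef_rot"])
R=Ro.from_euler('xyz',s["eef_rot"]).as_matrix();print("tilt",np.degrees(np.arccos(-R[2,2])),"lip",s["tool_pos"]+R@np.array([.052,.052,.053]))
c=robot.capture("scene"); a=c["img"]
cv2.imwrite(f"pics/sc{n}.png",cv2.resize(a[170:300,270:430],None,fx=4.5,fy=4.5,interpolation=cv2.INTER_CUBIC))
E
python3 look.py 9
```

```text
time_s: 9.3
tool_pos: [0.4719, -0.2799, 0.1519]
eef_rot: [-2.753, 0.361, -0.715]
contact_force: [1.3, -0.2, -4.8]
finger_gap: 0.0103
[ 0.4719 -0.2799  0.1519] [-2.7526  0.3608 -0.7148]
tilt 30.036942825276924 lip [ 0.4719 -0.3171  0.0692]
```

View pics/sc9.png

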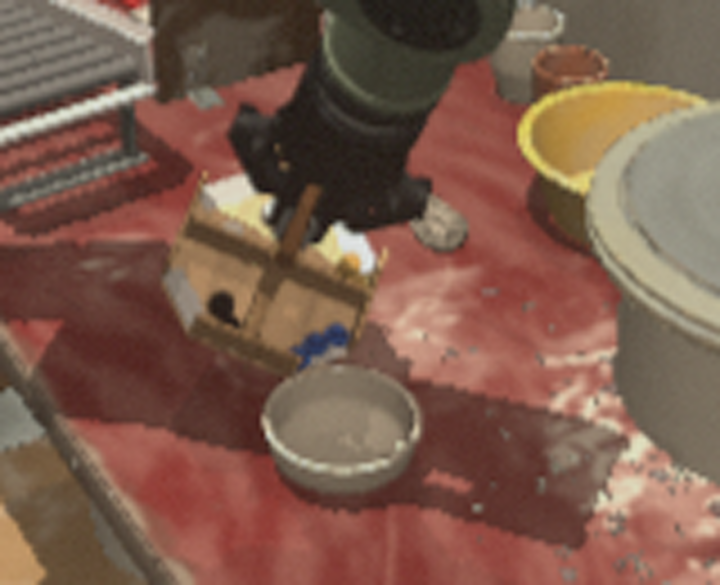

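```bash
python3 -m crank '[[1,[0.04,0.04,-0.07],[0.15,-0.15,0]],[1,[0.04,0.04,-0.07],[0.15,-0.15,0]],[1,[0.04,0.04,-0.07],[0.15,-0.15,0]],[1,[0,0,0],[0,0,0]],[1,[0,0,0],[0,0,0]],[1,[0,0,0],[0,0,0]]]'
python3 look.py 10
```

```text
time_s: 9.95
tool_pos: [0.4717, -0.2876, 0.1544]
eef_rot: [-2.678, 0.419, -0.687]
contact_force: [0.4, -0.6, -4.4]
finger_gap: 0.0105
[ 0.4717 -0.2876  0.1544] [-2.6783  0.4192 -0.6867]
tilt 35.20094356703559 lip [ 0.4717 -0.3172  0.0687]
```

View pics/sc10.png

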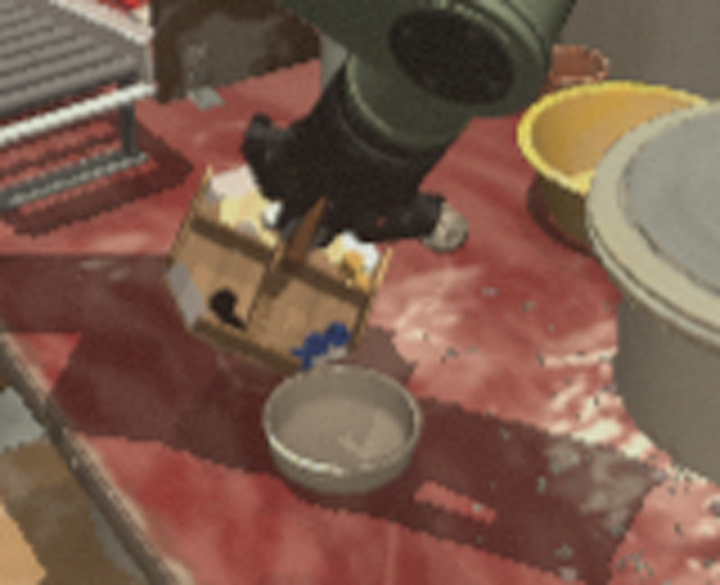

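Still held behind the ramp at 35° (the blues are at about (320,345)). I'll go to 40°.

```bash
python3 -m crank '[[1,[0.04,0.04,-0.07],[0.15,-0.15,0]],[1,[0.04,0.04,-0.07],[0.15,-0.15,0]],[1,[0.04,0.04,-0.07],[0.15,-0.15,0]],[1,[0,0,0],[0,0,0]],[1,[0,0,0],[0,0,0]],[1,[0,0,0],[0,0,0]]]'
python3 look.py 11
```

```text
time_s: 10.6
tool_pos: [0.4717, -0.2955, 0.1565]
eef_rot: [-2.601, 0.474, -0.653]
contact_force: [0.2, 0.4, -4.4]
finger_gap: 0.0102
[ 0.4717 -0.2955  0.1565] [-2.6009  0.4742 -0.653 ]
tilt 40.29453734475233 lip [ 0.4718 -0.3173  0.0685]
```

View pics/sc11.png

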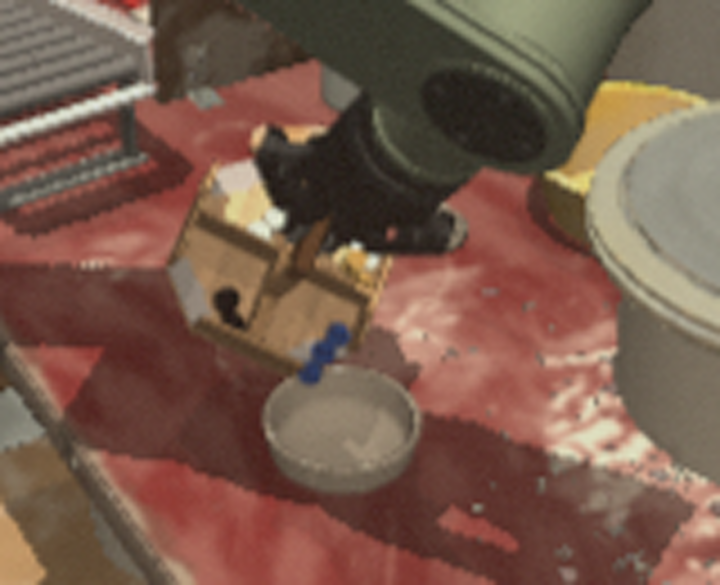

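```bash
python3 -m crank '[[1,[0.04,0.04,-0.07],[0.15,-0.15,0]],[1,[0.02,0.02,-0.04],[0.08,-0.08,0]],[1,[0,0,0],[0,0,0]],[1,[0,0,0],[0,0,0]],[1,[0,0,0],[0,0,0]]]'
python3 look.py 12
```

```text
time_s: 11.15
tool_pos: [0.4717, -0.2996, 0.1573]
eef_rot: [-2.56, 0.501, -0.634]
contact_force: [-0.4, -0.9, -5.1]
finger_gap: 0.0104
[ 0.4717 -0.2996  0.1573] [-2.5597  0.5013 -0.6337]
tilt 42.889541652559465 lip [ 0.4718 -0.3174  0.0685]
```

View pics/sc12.png

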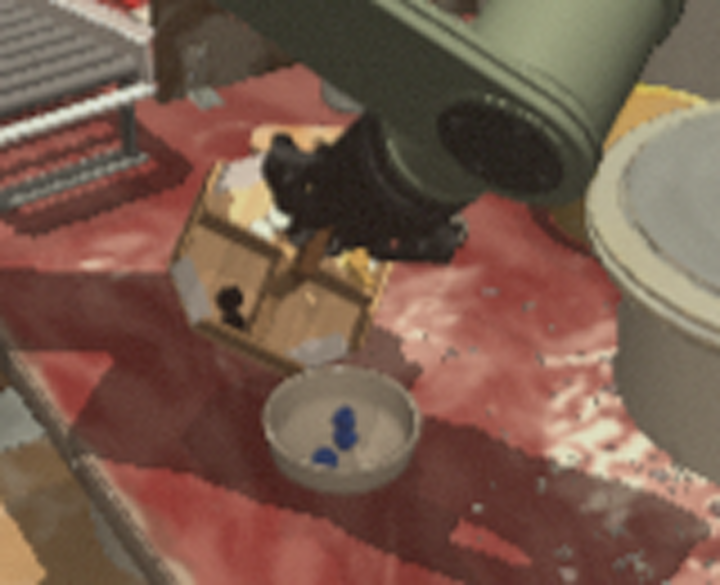

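```bash
python3 -m crank '[[1,[-0.1,-0.1,-0.15],[0,0,0]],[1,[-0.19,-0.19,-0.29],[-0.2,0.2,0]],[1,[-0.15,-0.15,-0.3],[-0.5,0.5,0]],[1,[-0.1,-0.1,-0.2],[-0.6,0.6,0]],[1,[0,0,-0.1],[-0.6,0.6,0]],[1,[0,0,0],[-0.6,0.6,0]],[1,[0,0,0],[-0.6,0.6,0]],[1,[0,0,0],[-0.5,0.5,0]],[1,[0,0,0],[-0.2,0.2,0]],[1,[0,0,0],[0,0,0]]]'
python3 - <<'E'
from bench import robot
from ikp import *
s=robot.read_state();print(s["tool_pos"],s["eef_rot"],s["joint_pos"])
for n in ("scene","wrist","top"):
    c=robot.capture(n); cv2.imwrite(f"pics/{n}13.png",c["img"])
a=cv2.imread("pics/scene13.png");cv2.imwrite("pics/scene13z.png",cv2.resize(a[170:300,270:430],None,fx=4.5,fy=4.5,interpolation=cv2.INTER_CUBIC))
E
```

```text
time_s: 12.2
tool_pos: [0.4713, -0.2994, 0.1982]
eef_rot: [-3.141, -0.002, -0.785]
contact_force: [0.2, -0.1, -5.1]
finger_gap: 0.01
[ 0.4713 -0.2994  0.1982] [-3.1409 -0.0021 -0.7853] [-0.5867  0.3156  1.6574  0.0003  1.1665  0.1985]
```

View pics/scene13z.png

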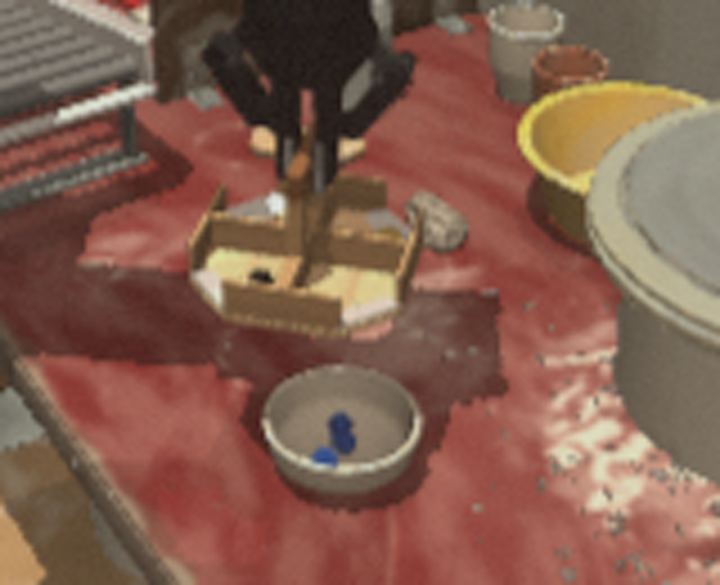

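View pics/wrist13.png

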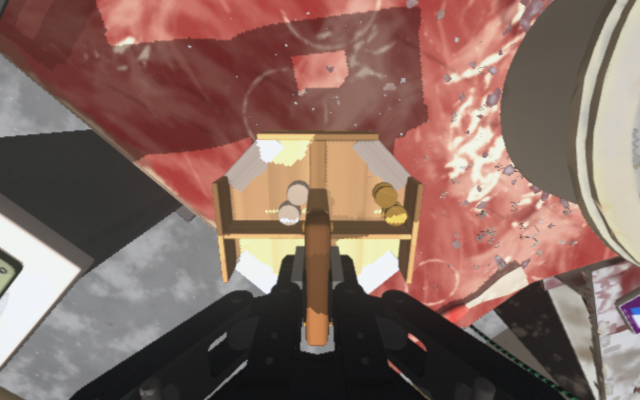

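```bash
python3 -m crank '[[1,[0,0,-0.1],[0,0,-0.3]],[1,[0,0,-0.25],[0,0,-0.7]],[1,[0,0,-0.3],[0,0,-0.9]],[1,[0,0,-0.35],[0,0,-0.95]],[1,[0,0,-0.35],[0,0,-0.95]],[1,[0,0,-0.3],[0,0,-0.9]],[1,[0,0,-0.25],[0,0,-0.8]],[1,[0,0,-0.15],[0,0,-0.5]]]'
python3 -m crank '[[1,[-0.02,-0.3,0],[0,0,0]],[1,[-0.02,-0.5,0],[0,0,0]],[1,[-0.02,-0.7,0],[0,0,0]],[1,[-0.02,-0.9,0],[0,0,0]],[1,[-0.02,-0.9,0],[0,0,0]],[1,[-0.02,-0.9,0],[0,0,0]],[1,[-0.02,-0.9,0],[0,0,0]],[1,[-0.02,-0.9,0],[0,0,0]],[1,[-0.02,-0.9,0],[0,0,0]],[1,[-0.02,-0.9,0],[0,0,0]]]'
python3 -m crank '[[1,[-0.01,-0.9,0],[0,0,0]],[1,[-0.02,-0.9,0],[0,0,0]],[1,[-0.02,-0.9,0],[0,0,0]],[1,[-0.02,-0.9,0],[0,0,0]],[1,[-0.02,-0.9,0],[0,0,0]],[1,[0,-0.7,0],[0,0,0]],[1,[0,-0.5,0],[0,0,0]],[1,[0,-0.25,0],[0,0,0]],[1,[0,0,0],[0,0,0]]]'
python3 - <<'E'
from bench import robot
from ikp import *
s=robot.read_state();print(s["tool_pos"],s["eef_rot"],s["joint_pos"])
W=[]
for n in ("scene","wrist","top"):
    c=robot.capture(n); cv2.imwrite(f"pics/{n}14.png",c["img"]);W.append(c)
pickle.dump((s,W),open("w14.pkl","wb"))
a=cv2.imread("pics/scene14.png");cv2.imwrite("pics/scene14z.png",cv2.resize(a[130:230,210:330],None,fx=5.5,fy=5.5,interpolation=cv2.INTER_CUBIC))
E
```

```text
time_s: 13.15
tool_pos: [0.4716, -0.3026, 0.2584]
eef_rot: [3.14, -0.001, 0.053]
contact_force: [-0.9, -0.3, -4.2]
finger_gap: 0.0096
time_s: 14.15
tool_pos: [0.4525, -0.0664, 0.257]
eef_rot: [3.141, 0.0, 0.049]
contact_force: [0.5, 0.1, -5.4]
finger_gap: 0.0104
time_s: 15.05
tool_pos: [0.4413, 0.1105, 0.2568]
eef_rot: [3.14, 0.0, 0.052]
contact_force: [0.4, -0.5, -4.6]
finger_gap: 0.0102
[0.4413 0.1105 0.2568] [3.1399 0.     0.0517] [ 0.2213  0.1122  1.7741 -0.0018  1.2557  0.1702]
```

View pics/scene14z.png

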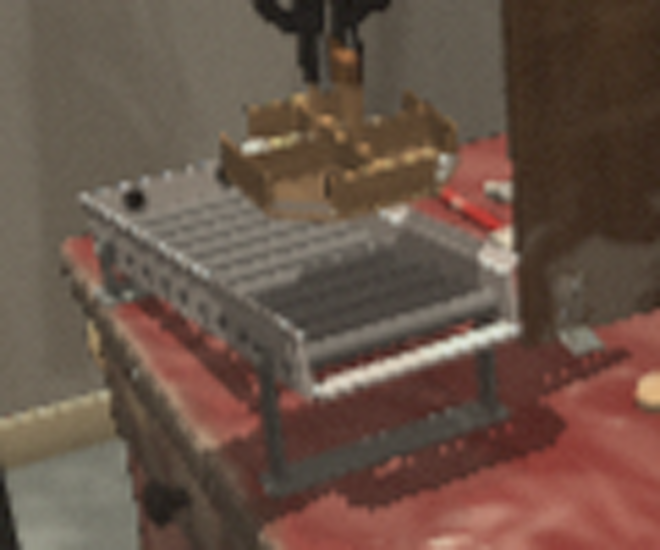

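View pics/wrist14.png

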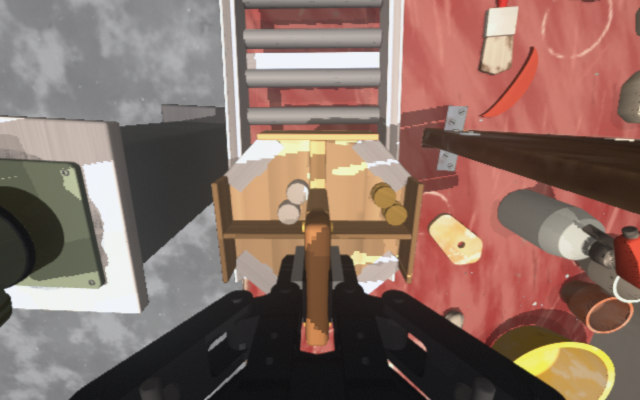

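```bash
python3 - <<'E'
import cv2
a=cv2.imread("pics/wrist14.png");cv2.imwrite("pics/w14z.png",cv2.resize(a[0:150,205:425],None,fx=3.6,fy=3.6,interpolation=cv2.INTER_CUBIC))
E
```

```text
(no output)
```

View pics/w14z.png

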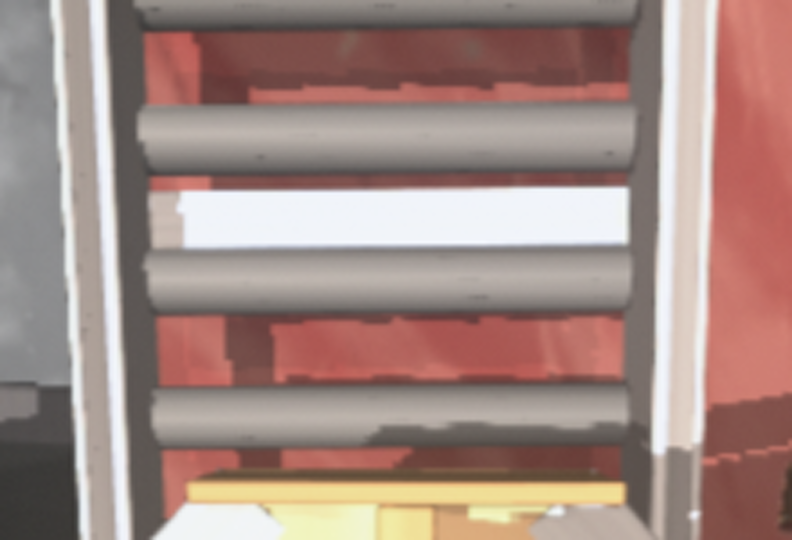

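```bash
cat > trk.py <<'E'
from h import *
def isect(c,u,v,P0,n):
    o,d=ray(c,u,v); return o+d*(n@(P0-o))/(n@d)
E
python3 - <<'E'
from trk import *
import pickle
np.set_printoptions(precision=4,suppress=True)
s,(S,W,T)=pickle.load(open("w14.pkl","rb"))
z=lambda u,v:(u/3.6+205-.36,v/3.6-.36)
M=np.array([.434,.224,.088]); th=np.radians(10)
yaw=np.radians(-86.6)
for it in range(3):
    xh=np.array([np.cos(yaw)*np.cos(th),np.sin(yaw)*np.cos(th),np.sin(th)]); yh=np.array([-np.sin(yaw),np.cos(yaw),0]); n=np.cross(xh,yh)
    L=[isect(W,*z(u,v),M+.015*n,n) for u,v in ((107,20),(131,500))]
    R=[isect(W,*z(u,v),M+.015*n,n) for u,v in ((664,20),(653,440))]
    f=lambda P:((P-M)@xh,(P-M)@yh)
    print([f(P) for P in L],[f(P) for P in R])
    aL=np.arctan2(*(L[1]-L[0])[1::-1]);aR=np.arctan2(*(R[1]-R[0])[1::-1]);print(np.degrees([aL,aR]))
    yaw=(aL+aR)/2
# centre line offset
print("L-R width", [f(P)[1] for P in L+R], "mean offset",np.mean([f(P)[1] for P in L+R]))
print("tray centre (TCP) in track",f(s["tool_pos"]), "tool yaw",np.degrees(s["eef_rot"][2]))
# top-view
t=lambda u,v:(u/5.5+175-.4,v/5.5+185-.4)
q=[isect(T,*t(*p),M+.0*n,n) for p in ((135,240),(705,200))]
# top view rail inner edges at roller ends: far side / near side
for nm,pts in (("far",((110,133),(705,85))),("near",((110,350),(715,312)))):
    P=[isect(T,*t(*p),M,n) for p in pts]; print(nm,[f(X) for X in P])
# stop & upper end
for p in ((100,240),(708,195),(728,195)): print("top",p,f(isect(T,*t(*p),M,n)))
E
```

```text
[(np.float64(-0.05734429174286734), np.float64(-0.07464957133320581)), (np.float64(0.06341401534572944), np.float64(-0.07425328789190072))] [(np.float64(-0.05617758575604446), np.float64(0.06869622664975411)), (np.float64(0.0484691579842528), np.float64(0.06899842092957857))]
[-86.4091 -86.432 ]
[(np.float64(-0.05759461779195462), np.float64(-0.07447491328811041)), (np.float64(0.0631814964353861), np.float64(-0.07445109827154014))] [(np.float64(-0.05594684874050409), np.float64(0.06886848136166533)), (np.float64(0.04868663109801169), np.float64(0.06884785752674384))]
[-86.4091 -86.432 ]
[(np.float64(-0.05759462093961865), np.float64(-0.07447491108423351)), (np.float64(0.06318149350431143), np.float64(-0.07445110075734722))] [(np.float64(-0.0559468458325152), np.float64(0.06886848352517932)), (np.float64(0.04868663383241741), np.float64(0.06884785562737855))]
[-86.4091 -86.432 ]
L-R width [np.float64(-0.07447491108423351), np.float64(-0.07445110075734722), np.float64(0.06886848352517932), np.float64(0.06884785562737855)] mean offset -0.0028024181722557107
tray centre (TCP) in track (np.float64(0.14128084598724475), np.float64(0.0001535901375155409)) tool yaw 2.964487297405209
far [(np.float64(-0.1932857290789536), np.float64(0.0683165862955251)), (np.float64(0.20072930579569004), np.float64(0.06628957426933496))]
near [(np.float64(-0.1982834769235016), np.float64(-0.06964806555712513)), (np.float64(0.1982018576157647), np.float64(-0.07038821583082548))]
top (100, 240) (np.float64(-0.20273169215634068), np.float64(0.0004356574023244761))
top (708, 195) (np.float64(0.1983547595228858), np.float64(-0.00021779005397464137))
top (728, 195) (np.float64(0.21071941002031983), np.float64(-0.001125055480191249))
```

```bash
cat > place.py <<'E'
from ikp import *
M=np.array([.434,.224,.088]); th=np.radians(10); yaw=np.radians(-86.42)
xh=np.array([np.cos(yaw)*np.cos(th),np.sin(yaw)*np.cos(th),np.sin(th)]); yh=np.array([-np.sin(yaw),np.cos(yaw),0]); n=np.cross(xh,yh)
RT=np.stack([yh,xh,-n],1)
def place(s,yo,h): return M+s*xh+yo*yh+(.061+h)*n,RT
E
python3 - <<'E'
from place import *
from bench import robot
s=robot.read_state()
t,R=place(.118,-.0025,.045); print(t,delta(s,t,R),ik(t,R,s["joint_pos"]).x)
t,R=place(.118,-.0025,.0); print(t,ik(t,R,s["joint_pos"]).x,ik(t,R,s["joint_pos"]).cost)
# tray lateral check in wrist image: near wall top corners in tool frame
s14,(S,W,T)=pickle.load(open("w14.pkl","rb"))
R0=Ro.from_euler('xyz',s14["eef_rot"]).as_matrix()
zb=s14["tool_pos"][2]-.061
for u,v in ((188,497),(625,497)):
    X=plane(W,u/3.6+205-.36,v/3.6-.36,zb+.03); print(R0.T@(X-s14["tool_pos"]))
for u,v in ((214,180),(422,182)):
    X=plane(W,u,v,zb+.03); print(R0.T@(X-s14["tool_pos"]))
E
```

```text
[0.4376 0.1262 0.2129] (array([-0.111 , -0.5806,  1.4658]), array([-1.2329,  0.0048, -0.09  ])) [ 0.3713  0.1731  1.8281 -0.1785  1.1993  0.3787]
[0.4381 0.1184 0.1686] [ 0.3554  0.2108  1.9028 -0.189   1.0863  0.386 ] 9.826677133563643e-28
[-0.036  -0.0649  0.0309]
[ 0.037  -0.065   0.0309]
[-0.0648 -0.0388  0.0309]
[ 0.0666 -0.0375  0.0309]
```

```bash
python3 -m crank '[[1,[-0.03,-0.1,0.2],[-0.2,0,-0.02]],[1,[-0.03,-0.2,0.4],[-0.4,0,-0.03]],[1,[-0.03,-0.2,0.4],[-0.4,0,-0.02]],[1,[-0.03,-0.08,0.3],[-0.23,0,-0.02]],[1,[0,0,0],[0,0,0]],[1,[0,0,0],[0,0,0]]]'
python3 - <<'E'
from place import *
from bench import robot
s=robot.read_state();print(s["tool_pos"],s["eef_rot"])
t,R=place(.118,-.003,.0); print(delta(s,t,R))
for n in ("scene","wrist"):
    c=robot.capture(n); cv2.imwrite(f"pics/{n}15.png",c["img"])
    if n=="wrist": pickle.dump((s,c),open("w15.pkl","wb"))
a=cv2.imread("pics/scene15.png");cv2.imwrite("pics/scene15z.png",cv2.resize(a[130:230,210:330],None,fx=5.5,fy=5.5,interpolation=cv2.INTER_CUBIC))
a=cv2.imread("pics/wrist15.png");cv2.imwrite("pics/w15z.png",cv2.resize(a[0:200,205:425],None,fx=3,fy=3,interpolation=cv2.INTER_CUBIC))
E
```

```text
time_s: 15.8
tool_pos: [0.4379, 0.1238, 0.2173]
eef_rot: [2.969, 0.0, 0.062]
contact_force: [0.4, -0.2, -4.6]
finger_gap: 0.0106
[0.4379 0.1238 0.2173] [2.9686 0.0001 0.0624]
(array([-0.0204, -0.1035,  1.6306]), array([-0.0108,  0.0005, -0.0003]))
```

View pics/scene15z.png

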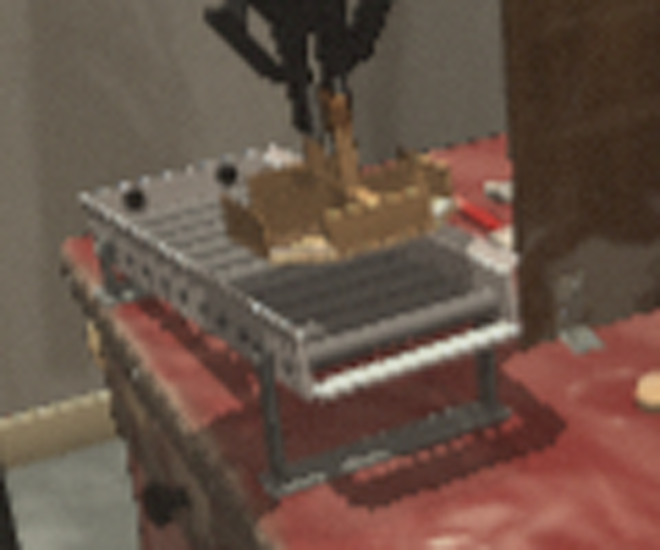

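View pics/w15z.png

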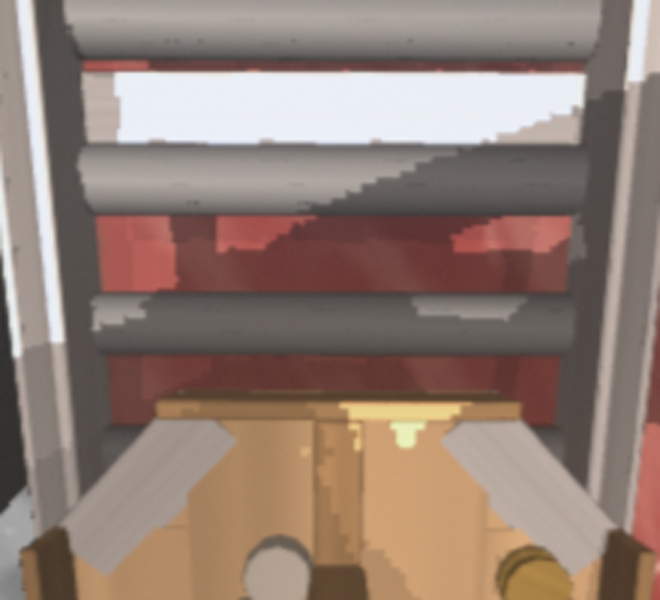

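```bash
python3 -m crank '[[1,[-0.02,-0.1,0.3],[0,0,0]],[1,[0,0,0.4],[0,0,0]],[1,[0,0,0.4],[0,0,0]],[1,[0,0,0.3],[0,0,0]],[1,[0,0,0.1],[0,0,0]],[1,[0,0,0],[0,0,0]],[1,[0,0,0],[0,0,0]]]'
python3 - <<'E'
from place import *
from bench import robot
s=robot.read_state();print(s["tool_pos"],s["eef_rot"],s["contact_force"],s["moment"])
t,R=place(.118,-.003,.0); print(delta(s,t,R))
for n in ("scene","wrist"):
    c=robot.capture(n); cv2.imwrite(f"pics/{n}16.png",c["img"])
a=cv2.imread("pics/scene16.png");cv2.imwrite("pics/scene16z.png",cv2.resize(a[130:230,210:330],None,fx=5.5,fy=5.5,interpolation=cv2.INTER_CUBIC))
a=cv2.imread("pics/wrist16.png");cv2.imwrite("pics/w16z.png",cv2.resize(a[0:200,205:425],None,fx=3,fy=3,interpolation=cv2.INTER_CUBIC))
E
```

```text
time_s: 16.6
tool_pos: [0.4378, 0.1194, 0.1726]
eef_rot: [2.968, -0.001, 0.063]
contact_force: [1.5, -0.8, -4.5]
finger_gap: 0.0102
[0.4378 0.1194 0.1726] [ 2.9682 -0.0008  0.063 ] [ 1.4654 -0.7761 -4.4816] [ 0.313   0.0367 -0.0083]
(array([-0.0087,  0.0073,  0.1393]), array([-0.0083, -0.0064,  0.0029]))
```

View pics/scene16z.png

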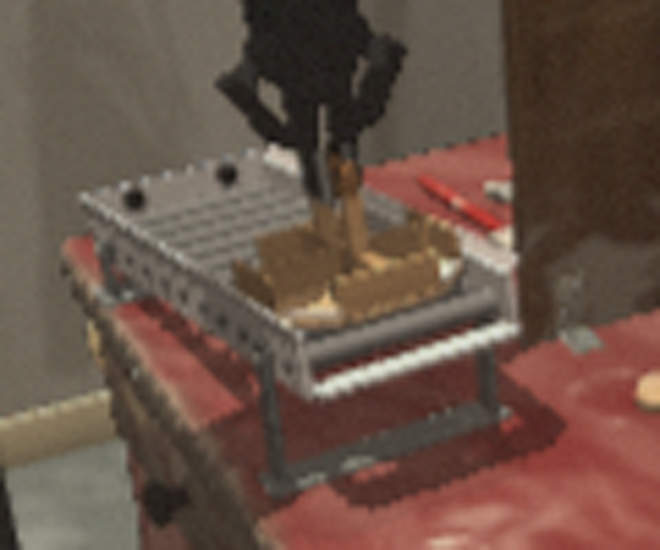

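View pics/w16z.png

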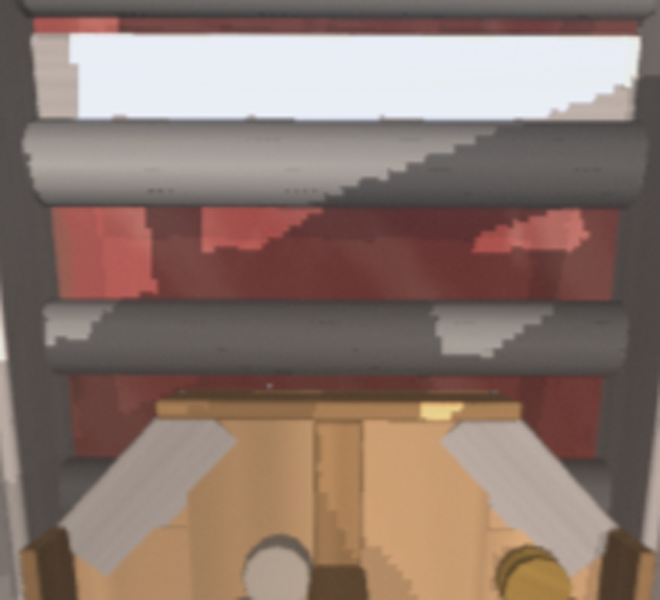

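```bash
python3 -m crank '[[1,[-0.01,0,0.06],[0,0,0]],[1,[0,0,0.06],[0,0,0]],[1,[0,0,0],[0,0,0]],[1,[0,0,0],[0,0,0]]]'
```

```text
time_s: 17.1
tool_pos: [0.4371, 0.1186, 0.1687]
eef_rot: [2.968, 0.0, 0.063]
contact_force: [-0.2, 0.4, -4.8]
finger_gap: 0.0105
```

```bash
python3 -m crank '[[1,[0,0,0.04],[0,0,0]],[1,[0,0,0.02],[0,0,0]],[1,[0,0,0],[0,0,0]],[1,[0,0,0],[0,0,0]]]'
```

```text
time_s: 17.5
tool_pos: [0.4373, 0.1187, 0.1685]
eef_rot: [2.969, -0.001, 0.063]
contact_force: [-2.2, 2.3, 6.7]
finger_gap: 0.0099
```

```bash
python3 -m crank '[[0,[0,0,-0.02],[0,0,0]],[0,[0,0,0],[0,0,0]],[0,[0,0,0],[0,0,0]],[0,[0,0,0],[0,0,0]],[0,[0,0,0],[0,0,0]],[0,[0,0,-0.3],[0,0,0]],[0,[0,0,-0.5],[0,0,0]],[0,[0,0,-0.6],[0,0,0]],[0,[0,0,-0.7],[0,0,0]],[0,[0,0,-0.7],[0,0,0]]]'
cat > look2.py <<'E'
import sys
from bench import robot
from h import *
n=sys.argv[1]
c=robot.capture("scene"); a=c["img"]
cv2.imwrite(f"pics/sc{n}.png",cv2.resize(a[110:300,210:390],None,fx=3.1,fy=3.1,interpolation=cv2.INTER_CUBIC))
c=robot.capture("wrist");cv2.imwrite(f"pics/wr{n}.png",c["img"])
E
python3 look2.py 17
```

```text
time_s: 18.5
tool_pos: [0.4362, 0.1331, 0.2516]
eef_rot: [2.968, -0.0, 0.063]
contact_force: [0.3, -0.1, 0.2]
finger_gap: 0.0853
```

View pics/sc17.png

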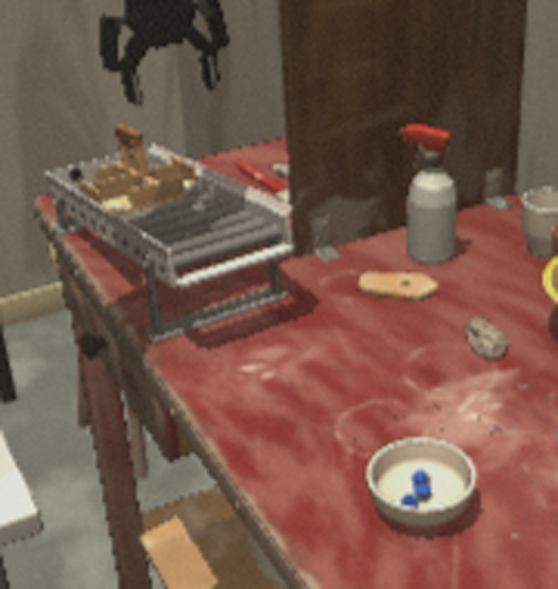

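View pics/wr17.png

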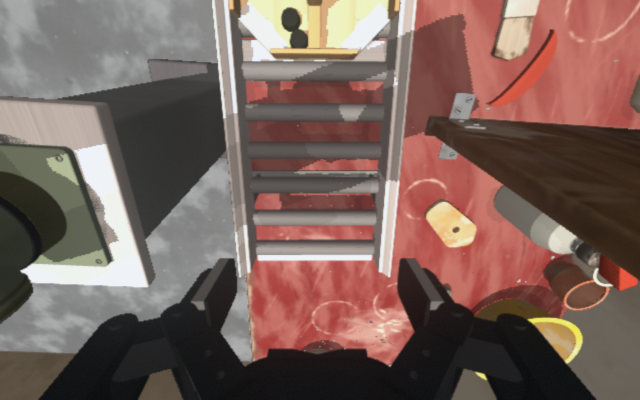

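```bash
python3 -m crank '[[0,[0,-0.4,-0.2],[0,0,0]],[0,[0,-0.8,-0.2],[0,0,0]],[0,[0,-0.8,-0.2],[0,0,0]],[0,[0,-0.8,-0.2],[0,0,0]],[0,[0,-0.4,0],[0,0,0]],[0,[0,0,0],[0,0,0]],[0,[0,0,0],[0,0,0]],[0,[0,0,0],[0,0,0]],[0,[0,0,0],[0,0,0]],[0,[0,0,0],[0,0,0]]]'
python3 look2.py 18
```

```text
time_s: 19.6
tool_pos: [0.4301, 0.2308, 0.2575]
eef_rot: [2.968, -0.0, 0.062]
contact_force: [0.6, 0.3, 0.6]
finger_gap: 0.0852
```

View pics/sc18.png

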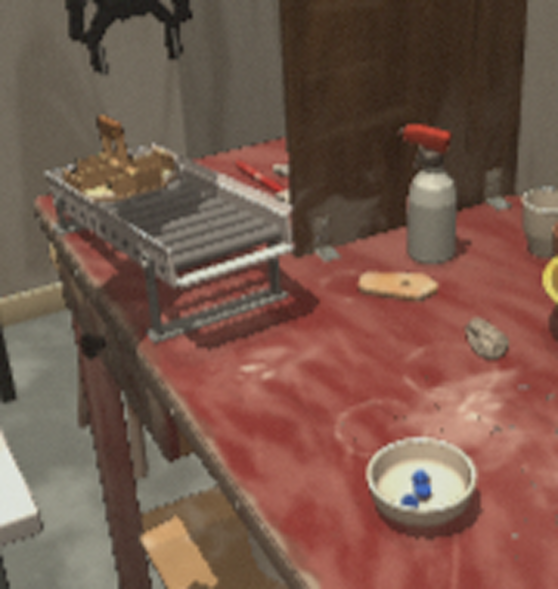

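View pics/wr18.png

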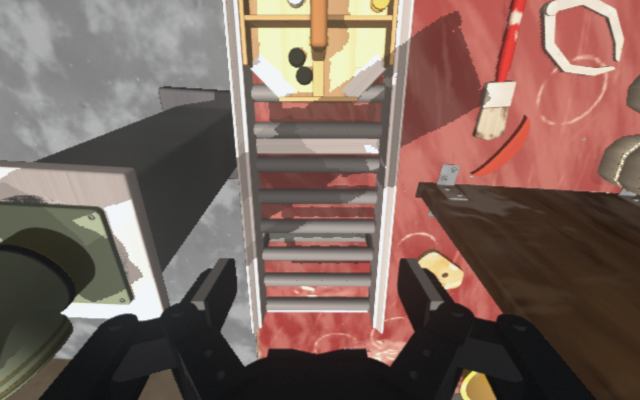

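```bash
python3 -m crank '[[0,[0,-0.5,-0.3],[0,0,0]],[0,[0,-0.8,-0.4],[0,0,0]],[0,[0,-0.8,-0.4],[0,0,0]],[0,[0,-0.8,-0.2],[0,0,0]],[0,[0,-0.4,0],[0,0,0]],[0,[0,0,0],[0,0,0]],[0,[0,0,0],[0,0,0]]]'
python3 look2.py 19
python3 - <<'E'
from bench import robot
import cv2
a=robot.capture("top")["img"];cv2.imwrite("pics/top19.png",a)
E
```

```text
time_s: 20.4
tool_pos: [0.4232, 0.3351, 0.2782]
eef_rot: [2.967, 0.001, 0.063]
contact_force: [-0.2, 0.1, -0.5]
finger_gap: 0.0856
```

View pics/wr19.png

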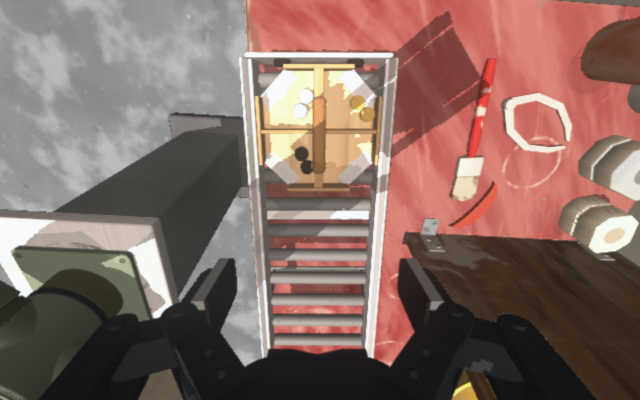

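View pics/top19.png

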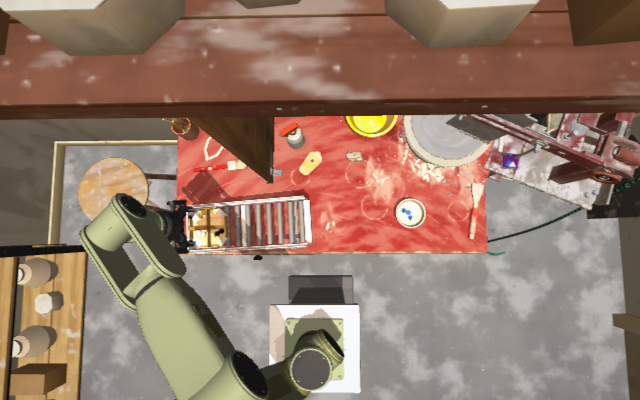

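```bash
python3 -m crank '[[0,[0,0,0],[0,0,0]],[0,[0,0,0],[0,0,0]],[0,[0,0,0],[0,0,0]],[0,[0,0,0],[0,0,0]],[0,[0,0,0],[0,0,0]]]'
python3 - <<'E'
from bench import robot
from place import *
from trk import isect
c=robot.capture("wrist");a=c["img"];cv2.imwrite("pics/wr20.png",a)
b=cv2.imread("pics/wr19.png");print("diff",np.abs(a.astype(int)-b)[40:200,240:400].mean())
cv2.imwrite("pics/wr20z.png",cv2.resize(a[40:210,235:405],None,fx=3.5,fy=3.5,interpolation=cv2.INTER_CUBIC))
pickle.dump(c,open("c20.pkl","wb"))
E
```

```text
time_s: 21.05
tool_pos: [0.4234, 0.3354, 0.2786]
eef_rot: [2.968, 0.0, 0.063]
contact_force: [0.4, 0.4, -0.1]
finger_gap: 0.0857
diff 7.692786458333333
```

View pics/wr20z.png

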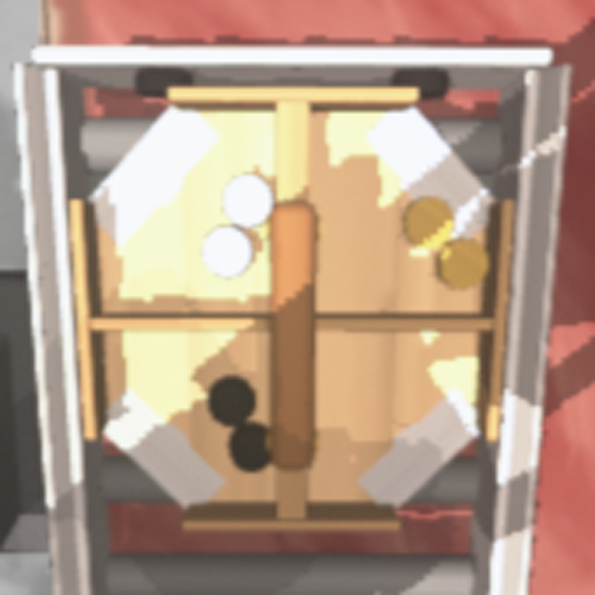

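```bash
python3 - <<'E'
from place import *
from trk import isect
c=pickle.load(open("c20.pkl","rb"))
for u,v in ((290,526),(290,88)):
    X=isect(c,u/3.5+235-.36,v/3.5+40-.36,M+.03*n,n);print((X-M)@xh,(X-M)@yh)
E
python3 -m crank '[[0,[0,0,0],[0,0,0]],[0,[0,0,0],[0,0,0]],[0,[0,0,0],[0,0,0]],[0,[0,0,0],[0,0,0]]]'
python3 - <<'E'
from bench import robot
import cv2,numpy as np
a=robot.capture("wrist")["img"];b=cv2.imread("pics/wr20.png")
print(np.abs(a.astype(int)-b)[40:200,240:400].mean())
g=lambda x:np.float32(cv2.cvtColor(x,cv2.COLOR_BGR2GRAY)[40:200,240:400])
print(cv2.phaseCorrelate(g(a),g(b)))
t=robot.capture("top")["img"];cv2.imwrite("pics/top21.png",cv2.resize(t[100:260,340:500],None,fx=3.6,fy=3.6,interpolation=cv2.INTER_CUBIC))
E
```

```text
-0.06908531826387927 -0.002907718681509716
-0.20249186243527054 -0.003200462671572191
time_s: 21.5
tool_pos: [0.4234, 0.3355, 0.2786]
eef_rot: [2.968, 0.0, 0.063]
contact_force: [-0.2, -0.2, -0.3]
finger_gap: 0.0852
1.2787109375
((-0.014207294512317503, -0.08680534635156789), 1.020310054421425)
```

View pics/top21.png

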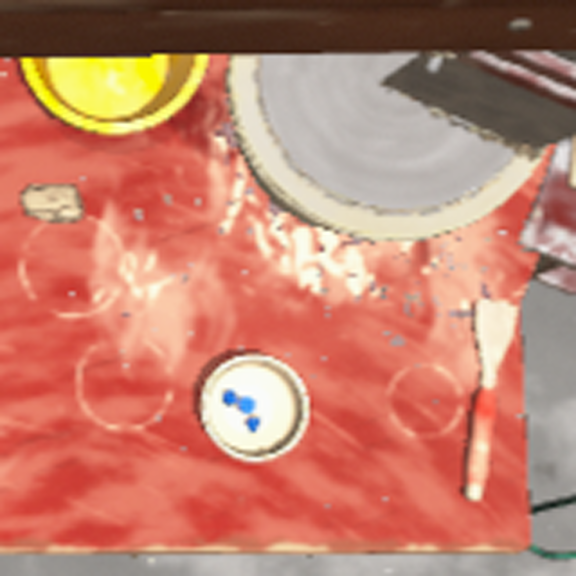

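The tray spans s = −0.069 to −0.202 m, so it is against the stop, and it is still. The bowl holds three blue buttons at (230,398), (246,405) and (253,423). The clay and scraper look unmoved, so I'm handing the job in.

```bash
python3 -c "
from bench import robot
print(robot.job_done())"
```

```text
the job is handed in; nothing more can be done
None
```

The job is done and handed in at about 21.6 s. I lifted the tray by its handle and tipped it to about 43° over the bowl, and all three blue buttons slid in. I then set it down between the guides about 118 mm uphill of the track's middle and let go there, and it rolled to the stop by itself.

**Last checks:**
- **Bowl:** the top view shows all three blue buttons in it, and it stands where it was.
- **Tray:** it lies still against the buffers. Its downhill wall measured 202 mm below the middle, and the buffer face is at 203 mm.
- **Other parts:** the brass buttons, white spacers and black feet, two of each, are all in their own compartments, and the blue compartment is empty.
- **Surroundings:** by eye, the clay and scraper have not moved. The arm touches nothing.

**Disagreements:**
- The first triangulated heights of the handle's top scattered between 68 and 101 mm, because one picture was taken while the arm was still moving. The text gives 91 mm, and the far end agreed at 89 mm once I looked again from closer.
- The wrist and top cameras put the track's centre line about 1.5 mm apart, which is within their calibration.

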